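# Comb the tipped-out pencils into two rows on the counting tray

## Task

Workshop pencils have been tipped out on the counting tray, three in each lane: pull the comb rake forward out of its spring clip by the free end of the handle, set it down teeth-down on the desk, and take it again at the neck, close to the head. With the rake held there, comb each lane's three pencils towards you until they lie flat, straight and side by side up against the tray's near rail, without touching a pencil with the gripper. Then lay the rake teeth-down on the bare desk between the tray and the stand, let go of it, and leave the other things on the desk as they are.

Things in the scene. Friction and masses are not known exactly. Their poses are not given: they have to be found in the camera images.
- tray: Two-lane counting tray fixed to the desk, grey floor 270 x 358 mm, floor's top 5 mm above the desk, wooden rails near and at the sides with tops at 19 mm, far edge (x = +135 mm) open. Origin on the desk under its centre; +x away from the robot, +y to the left. Near rail: inner face at x = -125 mm, 10 mm thick. Side rails: inner faces y = +-173 mm, outer +-179 mm. A 10 mm high, 6 mm wide rib at y = 0 parts the lanes.
- rail_left (a point): Foot of the near rail's inner face in the middle of the left lane, on the tray's floor: tray x = -125 mm, y = +88 mm. The lane is 170 mm wide. Axes as the tray's.
- rail_right (a point): The same point in the right lane: tray x = -125 mm, y = -88 mm. The lane is 170 mm wide. Axes as the tray's.
- stand: Black steel stand fixed on the desk left of the tray, with a spring clip holding the rake. Origin on the desk under the front face of its upright (44 mm wide, 5 mm thick, 126 mm high). The clip opens to the stand's -x, that is to the robot's right, towards the tray; the foot (95 x 100 mm, 6 mm thick) lies behind, on the +x side.
- clip (a point): Centre of the bar's seat in the spring clip, 26 mm in front of the upright, 105 mm above the desk. Two sprung jaws, above and below, 24 mm long along the handle, open to the front (stand's -x): a straight pull forward of about 5 to 12 N makes them give, and the handle is free after some 15 mm.
- rake: Wooden comb rake, about 90 g: round handle 16 mm thick along x, head at its +x end, teeth to -z. Origin on the handle's axis at the neck, 45 mm from the head's middle, the balance point. At the start the neck sits in the clip, handle level, head away from the robot, teeth down: only x = -25 to -125 mm can be gripped. Lying, it rests on teeth and butt, pitched 0.2 rad (head high), origin 32 mm up.
- rake_head (a point): Middle of the rake's head, 45 mm from the neck along rake +x. Head bar 130 mm wide along rake y, 14 mm thick, 18 mm high; ten teeth 8 mm wide, 6 mm thick, 5 mm gaps, tips 42 mm below the handle's axis. About 41 mm above a surface on which the rake lies.
- rake_butt (a point): Centre of the handle's butt end, 127 mm from the neck along rake -x; 8 mm above a surface on which the rake lies.
- left1: Nearest plain wooden hexagonal pencil in the left lane as seen from the robot: 140 mm long, 10 mm over the flats (11.5 mm over the corners), 12 g, lying on a flat on the tray's floor. Origin in the middle of its length on its axis (5 mm above the tray's floor when flat); +x along it to the point, which may lie to either side.
- left2: Middle plain wooden hexagonal pencil in the left lane as seen from the robot: 140 mm long, 10 mm over the flats (11.5 mm over the corners), 12 g, lying on a flat on the tray's floor. Origin in the middle of its length on its axis (5 mm above the tray's floor when flat); +x along it to the point, which may lie to either side.
- left3: Farthest plain wooden hexagonal pencil in the left lane as seen from the robot: 140 mm long, 10 mm over the flats (11.5 mm over the corners), 12 g, lying on a flat on the tray's floor. Origin in the middle of its length on its axis (5 mm above the tray's floor when flat); +x along it to the point, which may lie to either side.
- right1: Nearest plain wooden hexagonal pencil in the right lane as seen from the robot: 140 mm long, 10 mm over the flats (11.5 mm over the corners), 12 g, lying on a flat on the tray's floor. Origin in the middle of its length on its axis (5 mm above the tray's floor when flat); +x along it to the point, which may lie to either side.
- right2: Middle plain wooden hexagonal pencil in the right lane as seen from the robot: 140 mm long, 10 mm over the flats (11.5 mm over the corners), 12 g, lying on a flat on the tray's floor. Origin in the middle of its length on its axis (5 mm above the tray's floor when flat); +x along it to the point, which may lie to either side.
- right3: Farthest plain wooden hexagonal pencil in the right lane as seen from the robot: 140 mm long, 10 mm over the flats (11.5 mm over the corners), 12 g, lying on a flat on the tray's floor. Origin in the middle of its length on its axis (5 mm above the tray's floor when flat); +x along it to the point, which may lie to either side.
- mug: White china mug, 82 mm wide and 95 mm high, right of the tray: a bystander. Origin under its centre.
- eraser: Block eraser, 58 x 24 x 13 mm, right of the tray: a bystander. Origin under its centre.
- sharpener: Small metal pencil sharpener, 26 x 16 x 12 mm, right of the tray: a bystander. Origin under its centre.
- case: Black spectacle case, 155 x 60 x 34 mm, right of the tray: a bystander. Origin under its centre.
Mind the look-alikes: they are no part of the job. What is shaped like the left2 but blue is not meant.

How it is judged:
By the outcome, as a careful person would: the job done as asked, in the order asked, and still so for the second after the job is handed in, with the robot touching nothing.
It also fails if it takes over 72 s, if anything falls off the work surface, if the arm or the gripper's body presses on something with over 40 N, if the wrist force passes 120 N, or if a joint passes its speed limit or range.

## Robot

A 6-joint arm with a two-finger parallel gripper is mounted at the origin on the work surface. World frame = base frame: x ahead of the robot, y to its left, z up, the work surface at z = 0. Lengths are in m, angles in rad, forces in N, time in s.
With the tool pointing down it reaches from about 0.325 to 0.9 m from the base axis. Payload 3.5 kg.
Tool frame: the origin (TCP) lies at the very end of the fingers, on their centre line; the grasp point (between the pads) lies r.hold_point_z behind it (r.hold_point_z is the distance from the TCP to the grasp point, in m); z points along the fingers, y is the direction in which the jaws open and shut (so a half turn about z gives the same grasp; the last joint's range is limited). The gripper opens to 85 mm and grips with 20 to 120 N. Pads are 22 mm wide; open, the fingers measure 114 mm over their backs; the gripper's body (76 mm by 85 mm) begins 54 mm behind the grasp point. The pads swing forward as they close: fully open they stand 13 mm farther back than shut.
Start: joints at [-1.296, 0.276, -0.026, 1.268, 0, 1.467], TCP at [0.231, -0.581, 0.231] pointing down, gripper open.
Joint ranges: [-3.12, 3.12], [-0.85, 1.88], [-1.08, 1.24], [-1.95, 2.15], [-1.57, 1.53], [-3.14, 3.14]. Speed limits (rad/s): [2.57, 2.57, 3.14, 3.14, 3.14, 3.14].

## Interface

Orientations are given as a rotation vector (axis times angle).
In Python, from plant import r gives the robot as it stands.
- The arm moves only by the shell command python3 -m handwheel 'ROWS'. ROWS is JSON, a list of rows, each an object with "linear": the shift along the tool's x, y, z as a fraction of full scale, a list of three; "turn": the turn, a rotation vector about the tool's x, y, z as a fraction of full scale, a list of three; "fingers": the gripper's target within -1 to 1 (shut at 1, half-way at 0, fully open at -1). In form: [{"linear": [dx, dy, dz], "turn": [rx, ry, rz], "fingers": fingers}, ...]. A call has 1 to 20 rows; each row shifts and turns the pose as measured when the row begins, along the tool's axes as they then stand; what a row does not reach is not made up. Full scale, the value 1, is 0.4 m for a shift and 30 degrees for a turn. A row lasts 1/10 s, in which the tool goes at most 50 mm and 8.59 degrees, less where a joint would pass 70% of its speed; a pose out of reach is approached as far as the arm can. A call with a number of a shift or a turn outside -1 to 1 is refused whole. A call with a gripper value outside its range is refused whole. The fingers move at their own pace and stop on an object; the grip force is fixed at half the most. Time passes only in rows, so rows that do not move let the fingers close. It gives the time, the measured TCP pose, the force and the opening at its end, in the units of the state.
- r.sense(): the state, without advancing time (a new reading comes with each control period).
- r.camera(name): name is "scene" or "top" or "wrist"; returns (picture, depth): 420x560x3 uint8, red, green, blue; 420x560 float32, m along the optical axis (not along the pixel's ray), 0 where there is no reading.
- r.camera_params(name): a dict with "K" (3x3 intrinsics, pixels), "cam_to_world" (4x4, takes a point from camera to world coordinates). Camera axes: x right, y down, z forward; pixel columns grow to the right and rows downward; lengths in m; the calibration is good to about 2 mm. A picture is of the moment at which its call begins: read the wrist's pose just before it. camera_params takes no time and is no camera call; for the wrist camera it gives the pose at the moment of the call.
- r.hand_in(): hands the job in, once; it reports no verdict.
The state is a dict: "clock": time; "joint_positions": joint angles; "qd": joint speeds; "joint_efforts": joint torques, N m; "tool_pos": TCP position; "tool_rot": TCP orientation; "wrist_force": force on the tool from outside, world axes, zero at the start; "torque": the same for the moment, N m; "width": finger opening in m.
Only numpy, scipy, OpenCV 4.12 (cv2) and the standard library are available. Lean on these libraries where they do the work, as an engineer would, in place of code of your own. Each camera call takes 0.05 s, during which the arm holds its last target.

## Working session

There is one attempt and no reset: what is moved stays moved. The work goes in short steps, Python scripts to look and compute and a shell command to move; the robot and the scene stay as the last step left them, time stands still between calls to the robot, and variables do not carry over. Pictures are saved under pics/ and viewed, and the job is handed in when it is done.

```bash
mkdir -p pics; ls; cat > h.py <<'E'
import numpy as np, cv2
from plant import r
from scipy.spatial.transform import Rotation as R
def save(n,f):
    p,d=r.camera(n); cv2.imwrite('pics/'+f+'.png',p[:,:,::-1]); np.save('pics/'+f+'_d.npy',d); return p,d
def ray(n,u,v,z,P=None):
    P=P or r.camera_params(n); T=np.array(P['cam_to_world']); K=np.array(P['K'])
    d=T[:3,:3]@np.linalg.solve(K,[u,v,1]); o=T[:3,3]; return o+d*(z-o[2])/d[2]
def proj(n,p,P=None):
    P=P or r.camera_params(n); T=np.linalg.inv(np.array(P['cam_to_world'])); c=T[:3,:3]@np.array(p)+T[:3,3]; q=np.array(P['K'])@c; return q[:2]/q[2]
E
python3 - <<'E'
from h import *
for n in ['scene','top']:
    save(n,n+'0'); P=r.camera_params(n); print(n,np.round(P['K'],1).tolist(),np.round(P['cam_to_world'],3).tolist())
print(r.sense(), r.hold_point_z)
E
```

```text
pics
scene [[538.1, 0.0, 279.0], [0.0, 538.1, 209.9], [0.0, 0.0, 1.0]] [[0.741, 0.545, -0.392, 1.021], [0.671, -0.588, 0.452, -0.65], [0.016, -0.598, -0.801, 1.176], [0.0, 0.0, 0.0, 1.0]]
top [[426.7, 0.0, 285.8], [0.0, 426.7, 209.3], [0.0, 0.0, 1.0]] [[0.014, -0.995, 0.094, 0.409], [-1.0, -0.014, 0.001, -0.052], [0.0, -0.094, -0.996, 1.224], [0.0, 0.0, 0.0, 1.0]]
{'clock': 0.1, 'joint_positions': array([-1.29638547e+00,  2.77097274e-01, -2.77500656e-02,  1.26798193e+00,
       -3.08802244e-05,  1.46739042e+00]), 'qd': array([-0.00082075, -0.00269667,  0.00334612,  0.00102572,  0.00102931,
        0.00015746]), 'joint_efforts': array([ 8.06055766e-06, -4.46707535e+01,  2.96128517e+01,  8.49669857e-03,
       -1.05038835e-04,  9.09227083e-06]), 'tool_pos': array([ 0.23034523, -0.58024918,  0.23024347]), 'tool_rot': array([-3.08371621e+00, -5.89569836e-01,  3.20829150e-04]), 'wrist_force': array([-0.33915865, -0.25192485, -0.18307148]), 'torque': array([-0.01296833, -0.04201977, -0.02566348]), 'width': 0.08519918657934361} 0.0187
```

View pics/scene0.png

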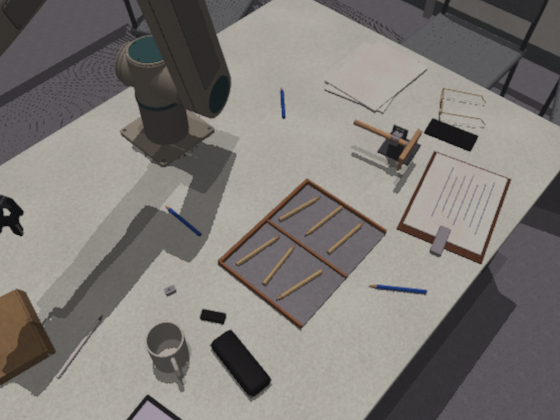

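View pics/top0.png

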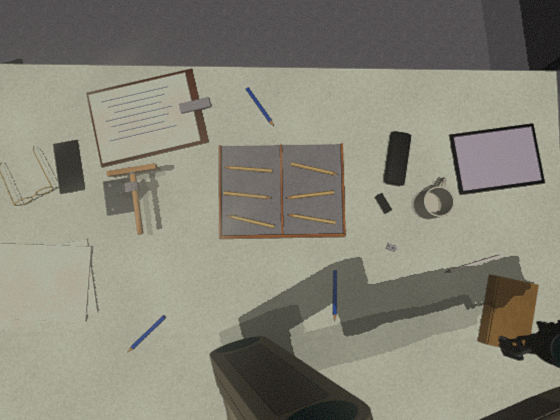

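The top view shows the six plain pencils in the tray (u 225–335, v 165–225) and the rake in the stand, with its butt near (138,233) and head near (132,170). Four-way look-alikes: blue pencils at (260,106), (147,333) and (335,295), which are not meant, and the natural pencils in the tray, which are.

```bash
python3 - <<'E'
from h import *
a=cv2.imread('pics/top0.png'); b=cv2.imread('pics/scene0.png')
c=cv2.resize(a[135:245,210:355],None,fx=5.4,fy=5.4,interpolation=cv2.INTER_CUBIC);cv2.imwrite('pics/c1.png',c)
c=cv2.resize(a[150:245,85:185],None,fx=6,fy=6,interpolation=cv2.INTER_CUBIC);cv2.imwrite('pics/c2.png',c)
c=cv2.resize(b[100:210,330:450],None,fx=5,fy=5,interpolation=cv2.INTER_CUBIC);cv2.imwrite('pics/c3.png',c)
E
```

```text
(no output)
```

View pics/c1.png

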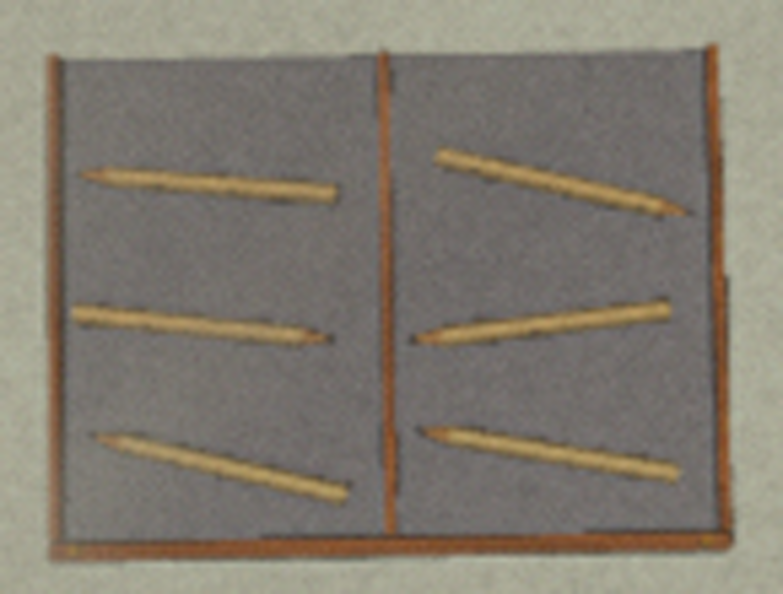

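View pics/c2.png

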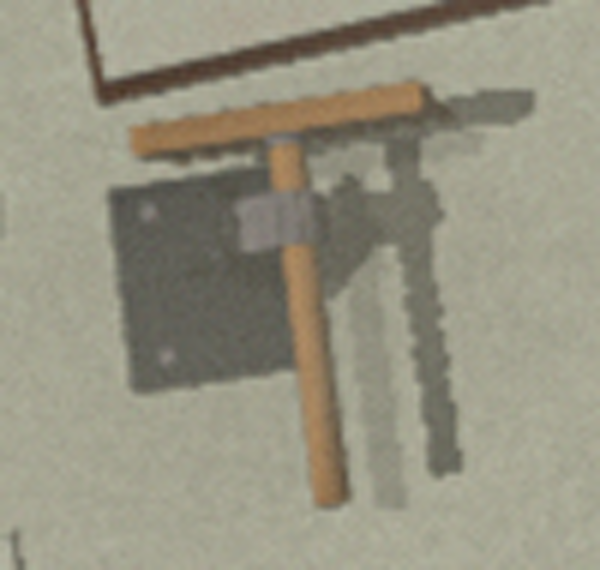

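View pics/c3.png

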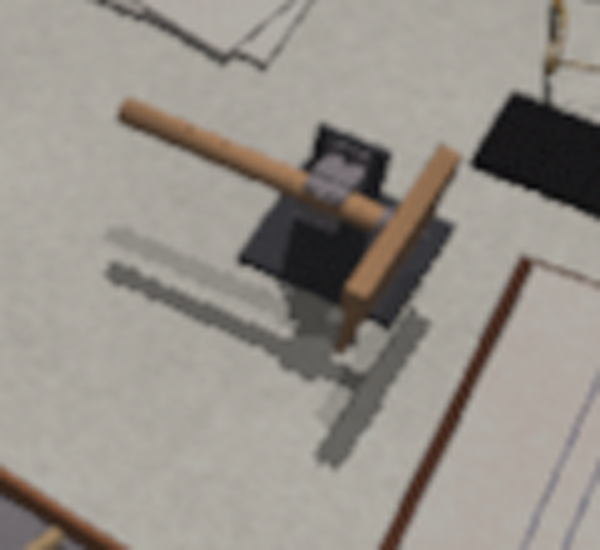

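```bash
python3 - <<'E'
from h import *
f1=lambda U,V:((U+.5)/5.4-.5+210,(V+.5)/5.4-.5+135)
f2=lambda U,V:((U+.5)/6-.5+85,(V+.5)/6-.5+150)
f3=lambda U,V:((U+.5)/5-.5+330,(V+.5)/5-.5+100)
print('tray corners: rail tops')
for n,p in dict(NL=(50,558),NR=(731,548),FL=(50,57),FR=(715,45)).items(): print(n,ray('top',*f1(*p),0.019).round(4))
print('inner near rail foot'); 
for p in [(64,540),(722,532)]: print(ray('top',*f1(*p),0.007).round(4))
print('rib', [ray('top',*f1(*p),0.01).round(4) for p in [(384,55),(391,532)]])
for n,(a,b) in dict(left1=((95,434),(347,494)),left2=((330,339),(72,313)),left3=((82,174),(337,194)),right1=((420,430),(679,474)),right2=((415,340),(671,309)),right3=((690,212),(437,156))).items():
    A=ray('top',*f1(*a),.01);B=ray('top',*f1(*b),.01); print(n,A.round(3)[:2],B.round(3)[:2],np.linalg.norm(A-B).round(3))
A=ray('top',*f2(285,150),.105);B=ray('top',*f2(331,500),.105);print('handle top',A.round(4),B.round(4))
A=ray('top',*f2(140,128),.113);B=ray('top',*f2(418,88),.113);print('head',A.round(4),B.round(4),np.linalg.norm(A-B))
print('clip',[ray('top',*f2(*p),.115).round(4) for p in [(235,200),(312,190),(242,250),(318,242)]])
print('foot',[ray('top',*f2(*p),.006).round(4) for p in [(110,190),(135,392),(295,368)]])
A=ray('scene',*f3(128,108),.105);print('butt scene',A.round(4)); A=ray('scene',*f3(380,212),.105);print('neck end scene',A.round(4))
# depth check
d=np.load('pics/top0_d.npy'); P=r.camera_params('top')
for p in [(300,270),(325,450)]:
    u,v=f2(*p); z=d[round(v),round(u)]; T=P['cam_to_world'];print((T[:3,:3]@(np.linalg.solve(P['K'],[u,v,1])*z)+T[:3,3]).round(4))
E
```

```text
tray corners: rail tops
NL [0.4389 0.1371 0.019 ]
NR [ 0.449  -0.2184  0.019 ]
FL [0.7053 0.1447 0.019 ]
FR [ 0.7167 -0.2097  0.019 ]
inner near rail foot
[0.4488 0.1319 0.007 ]
[ 0.4578 -0.2153  0.007 ]
rib [array([ 0.7111, -0.0331,  0.01  ]), array([ 0.4553, -0.0406,  0.01  ])]
left1 [0.505 0.117] [ 0.475 -0.017] 0.137
left2 [ 0.557 -0.007] [0.569 0.131] 0.138
left3 [0.644 0.127] [ 0.635 -0.009] 0.137
right1 [ 0.509 -0.055] [ 0.488 -0.192] 0.139
right2 [ 0.557 -0.052] [ 0.576 -0.188] 0.137
right3 [ 0.628 -0.198] [ 0.656 -0.062] 0.138
handle top [0.6014 0.3587 0.105 ] [0.4471 0.3313 0.105 ]
head [0.609 0.42  0.113] [0.6285 0.2985 0.113 ] 0.12299849434623937
clip [array([0.5773, 0.3759, 0.115 ]), array([0.5822, 0.3424, 0.115 ]), array([0.5553, 0.3717, 0.115 ]), array([0.5593, 0.3387, 0.115 ])]
foot [array([0.5979, 0.4782, 0.006 ]), array([0.5006, 0.4611, 0.006 ]), array([0.5132, 0.3852, 0.006 ])]
butt scene [0.4447 0.3339 0.105 ]
neck end scene [0.5961 0.364  0.105 ]
[0.5469 0.3462 0.1144]
[0.4683 0.3313 0.1155]
```

```bash
cat >> h.py <<'E'
def rot(yaw,pitch=0):
    # tool x = -rake x, y = rake y, z down ; pitch>0 head high
    Rk=R.from_euler('z',yaw)*R.from_euler('y',-pitch)
    return Rk*R.from_matrix(np.array([[-1,0,0],[0,1,0],[0,0,-1.]]))
def delta(p,yaw,pitch=0):
    s=r.sense(); c=R.from_rotvec(s['tool_rot']); t=rot(yaw,pitch)
    w=(c.inv()*t).as_rotvec(); 
    print('t',round(s['clock'],2),'turn total deg',np.degrees(w).round(2),'units',(np.degrees(w)/30).round(3))
    dp=np.array(p)-s['tool_pos']
    print('lin mm in current',(c.inv().apply(dp)*1000).round(1),'units',(c.inv().apply(dp)/.4).round(4),'| after turn mm',(t.inv().apply(dp)*1000).round(1),'units',(t.inv().apply(dp)/.4).round(4))
E
python3 - <<'E'
from h import *
th=.178
d=np.array([np.cos(th),np.sin(th)])
A=np.array([.5961+.6014,.364+.3587])/2;B=np.array([.4471+.4447,.3313+.3339])/2
print(A,B,np.arctan2(*(A-B)[::-1]), B+d*.127)
g=B+d*.022
print('grip',g); delta([*g,.2],th)
print('clipboard',[ray('top',*p,.005).round(3) for p in [(100,166),(208,140)]])
E
```

```text
[0.59875 0.36135] [0.4459 0.3326] 0.18592065368725294 [0.57089337 0.35508681]
grip [0.4675524  0.33649535]
t 0.1 turn total deg [  -0.     -0.17 -168.55] units [-0.    -0.006 -5.618]
lin mm in current [ 558.7 -764.5   31.9] units [ 1.3966 -1.9113  0.0797] | after turn mm [-395.8  860.3   30.2] units [-0.9894  2.1506  0.0756]
clipboard [array([0.643, 0.49 , 0.005]), array([0.724, 0.179, 0.005])]
```

```bash
python3 -m handwheel '[{"linear":[0,0,0],"turn":[0,0,-0.281],"fingers":-1},{"linear":[0,0,0],"turn":[0,0,-0.281],"fingers":-1},{"linear":[0,0,0],"turn":[0,0,-0.281],"fingers":-1},{"linear":[0,0,0],"turn":[0,0,-0.281],"fingers":-1},{"linear":[0,0,0],"turn":[0,0,-0.281],"fingers":-1},{"linear":[0,0,0],"turn":[0,0,-0.281],"fingers":-1},{"linear":[0,0,0],"turn":[0,0,-0.281],"fingers":-1},{"linear":[0,0,0],"turn":[0,0,-0.281],"fingers":-1},{"linear":[0,0,0],"turn":[0,0,-0.281],"fingers":-1},{"linear":[0,0,0],"turn":[0,0,-0.281],"fingers":-1},{"linear":[0,0,0],"turn":[0,0,-0.281],"fingers":-1},{"linear":[0,0,0],"turn":[0,0,-0.281],"fingers":-1},{"linear":[0,0,0],"turn":[0,0,-0.281],"fingers":-1},{"linear":[0,0,0],"turn":[0,0,-0.281],"fingers":-1},{"linear":[0,0,0],"turn":[0,0,-0.281],"fingers":-1},{"linear":[0,0,0],"turn":[0,0,-0.281],"fingers":-1},{"linear":[0,0,0],"turn":[0,0,-0.281],"fingers":-1},{"linear":[0,0,0],"turn":[0,0,-0.281],"fingers":-1},{"linear":[0,0,0],"turn":[0,0,-0.281],"fingers":-1},{"linear":[0,0,0],"turn":[0,0,-0.281],"fingers":-1}]'
python3 - <<'E'
from h import *
delta([.4675,.3365,.2],.178);print(r.sense()['joint_positions'].round(2))
E
```

```text
clock: 2.1
tool_pos: [0.2277, -0.5707, 0.2157]
tool_rot: [0.375, -3.114, -0.045]
wrist_force: [0.3, 0.1, 0.3]
width: 0.0854
t 2.1 turn total deg [ 1.68 -0.11  3.52] units [ 0.056 -0.004  0.117]
lin mm in current [-448.2  823.6   39.4] units [-1.1204  2.0591  0.0986] | after turn mm [-396.7  850.4   15.7] units [-0.9917  2.126   0.0393]
[-1.3   0.29 -0.05  1.27  0.   -1.54]
```

```bash
python3 -m handwheel '[{"linear":[-0.0,0.0,-0.005],"turn":[0.05,0,0.117],"fingers":-1},{"linear":[-0.05,0.106,-0.003],"turn":[0,0,0],"fingers":-1},{"linear":[-0.05,0.106,-0.003],"turn":[0,0,0],"fingers":-1},{"linear":[-0.05,0.106,-0.003],"turn":[0,0,0],"fingers":-1},{"linear":[-0.05,0.106,-0.003],"turn":[0,0,0],"fingers":-1},{"linear":[-0.05,0.106,-0.003],"turn":[0,0,0],"fingers":-1},{"linear":[-0.05,0.106,-0.003],"turn":[0,0,0],"fingers":-1},{"linear":[-0.05,0.106,-0.003],"turn":[0,0,0],"fingers":-1},{"linear":[-0.05,0.106,-0.003],"turn":[0,0,0],"fingers":-1},{"linear":[-0.05,0.106,-0.003],"turn":[0,0,0],"fingers":-1},{"linear":[-0.05,0.106,-0.003],"turn":[0,0,0],"fingers":-1},{"linear":[-0.05,0.106,-0.003],"turn":[0,0,0],"fingers":-1},{"linear":[-0.05,0.106,-0.003],"turn":[0,0,0],"fingers":-1},{"linear":[-0.05,0.106,-0.003],"turn":[0,0,0],"fingers":-1},{"linear":[-0.05,0.106,-0.003],"turn":[0,0,0],"fingers":-1},{"linear":[-0.05,0.106,-0.003],"turn":[0,0,0],"fingers":-1}]'
python3 - <<'E'
from h import *
delta([.4675,.3365,.2],.178);print(r.sense()['joint_positions'].round(2))
E
```

```text
clock: 3.7
tool_pos: [0.4125, 0.1301, 0.2321]
tool_rot: [0.26, -3.13, -0.009]
wrist_force: [0.2, -0.6, -0.1]
width: 0.0857
t 3.7 turn total deg [ 0.32 -0.03 -0.7 ] units [ 0.011 -0.001 -0.023]
lin mm in current [-88.4 194.3  33.1] units [-0.2209  0.4857  0.0828] | after turn mm [-90.7 193.4  32.1] units [-0.2268  0.4834  0.0802]
[ 0.15 -0.07 -0.41  1.23  0.01 -0.01]
```

```bash
python3 -m handwheel '[{"linear":[-0.044,0.094,0],"turn":[0,0,-0.02],"fingers":-1},{"linear":[-0.044,0.094,0],"turn":[0,0,0],"fingers":-1},{"linear":[-0.044,0.094,0],"turn":[0,0,0],"fingers":-1},{"linear":[-0.044,0.094,0],"turn":[0,0,0],"fingers":-1},{"linear":[-0.044,0.09,0],"turn":[0,0,0],"fingers":-1},{"linear":[0,0,0],"turn":[0,0,0],"fingers":-1}]'
python3 - <<'E'
from h import *
delta([.4675,.3365,.12],.178)
P=r.camera_params('wrist'); save('wrist','w1'); s=r.sense()
print(P['K'],P['cam_to_world'].round(3).tolist())
E
```

```text
clock: 4.3
tool_pos: [0.4661, 0.3433, 0.2303]
tool_rot: [0.29, -3.126, -0.008]
wrist_force: [-1.2, -0.1, 0.4]
width: 0.0854
t 4.3 turn total deg [ 0.31 -0.09  0.41] units [ 0.01  -0.003  0.014]
lin mm in current [ -0.3  -7.6 110.3] units [-0.0008 -0.0189  0.2757] | after turn mm [ -0.2  -7.  110.3] units [-0.0005 -0.0174  0.2758]
[[339.47950808   0.         275.60441237]
 [  0.         339.47950808 208.4745218 ]
 [  0.           0.           1.        ]] [[-0.185, 0.944, 0.272, 0.397], [0.983, 0.176, 0.057, 0.329], [0.006, 0.278, -0.96, 0.372], [0.0, 0.0, 0.0, 1.0]]
```

View pics/w1.png

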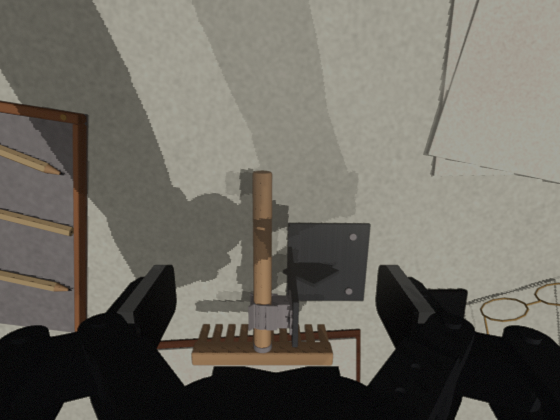

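```bash
python3 - <<'E'
from h import *
B=ray('wrist',263,174,.105);C=ray('wrist',264,300,.105); H=ray('wrist',262,345,.105)
print(B,C,H,np.arctan2(*(C-B)[:2][::-1]),np.arctan2(*(H-B)[:2][::-1]),np.linalg.norm(H-B))
th=.175;d=np.array([np.cos(th),np.sin(th)]); g=B[:2]+d*.024; print(g); delta([*g,.095],th)
E
```

```text
[0.44529086 0.32774633 0.105     ] [0.55617115 0.34820825 0.105     ] [0.60264873 0.35457265 0.105     ] 0.18248757083701 0.16885632201285256 0.15962816897642076
[0.46892429 0.33192492]
t 4.35 turn total deg [ 0.21 -0.2   0.53] units [ 0.007 -0.007  0.018]
lin mm in current [ -2.6 -10.4 135.1] units [-0.0065 -0.026   0.3377] | after turn mm [ -2.2  -9.9 135.1] units [-0.0055 -0.0247  0.3378]
```

```bash
python3 -m handwheel '[{"linear":[-0.005,-0.026,0.05],"turn":[0.007,-0.005,0.018],"fingers":-1},{"linear":[0,0,0.08],"turn":[0,0,0],"fingers":-1},{"linear":[0,0,0.08],"turn":[0,0,0],"fingers":-1},{"linear":[0,0,0.06],"turn":[0,0,0],"fingers":-1},{"linear":[0,0,0.04],"turn":[0,0,0],"fingers":-1},{"linear":[0,0,0.02],"turn":[0,0,0],"fingers":-1},{"linear":[0,0,0],"turn":[0,0,0],"fingers":-1}]'
python3 - <<'E'
from h import *
delta([.469,.3319,.093],.175)
E
```

```text
clock: 5.05
tool_pos: [0.4653, 0.3225, 0.0935]
tool_rot: [0.265, -3.125, 0.008]
wrist_force: [-0.2, 0.2, -0.4]
width: 0.0854
t 5.05 turn total deg [-0.28 -0.33 -0.33] units [-0.009 -0.011 -0.011]
lin mm in current [-5.2  8.6  0.4] units [-0.0131  0.0215  0.001 ] | after turn mm [-5.3  8.6  0.5] units [-0.0132  0.0214  0.0011]
```

```bash
python3 -m handwheel '[{"linear":[-0.013,0.022,0],"turn":[-0.009,-0.011,-0.011],"fingers":-1},{"linear":[0,0,0],"turn":[0,0,0],"fingers":-1}]'
python3 - <<'E'
from h import *
delta([.469,.3319,.093],.175)
E
```

```text
clock: 5.25
tool_pos: [0.4699, 0.3322, 0.0949]
tool_rot: [-0.273, 3.128, 0.001]
wrist_force: [0.6, -0.5, 0.0]
width: 0.0855
t 5.25 turn total deg [ 0.04  0.12 -0.05] units [ 0.001  0.004 -0.002]
lin mm in current [ 1.  -0.1  1.9] units [ 0.0024 -0.0003  0.0047] | after turn mm [ 1.  -0.1  1.9] units [ 0.0024 -0.0003  0.0047]
```

```bash
python3 -m handwheel '[{"linear":[0.002,0,0.005],"turn":[0,0,0],"fingers":1},{"linear":[0,0,0],"turn":[0,0,0],"fingers":1},{"linear":[0,0,0],"turn":[0,0,0],"fingers":1},{"linear":[0,0,0],"turn":[0,0,0],"fingers":1},{"linear":[0,0,0],"turn":[0,0,0],"fingers":1},{"linear":[0,0,0],"turn":[0,0,0],"fingers":1},{"linear":[0,0,0],"turn":[0,0,0],"fingers":1}]'
python3 - <<'E'
from h import *
delta([.469,.3319,.093],.175); print(r.sense()['torque'])
E
```

```text
clock: 5.95
tool_pos: [0.4714, 0.3339, 0.0962]
tool_rot: [-0.274, 3.122, 0.005]
wrist_force: [0.4, -0.6, -0.4]
width: 0.0141
t 5.95 turn total deg [0.15 0.47 0.01] units [0.005 0.016 0.   ]
lin mm in current [ 2.7 -1.5  3.2] units [ 0.0068 -0.0038  0.008 ] | after turn mm [ 2.7 -1.5  3.2] units [ 0.0068 -0.0038  0.008 ]
[ 0.0321578   0.03709675 -0.00032948]
```

```bash
python3 -m handwheel '[{"linear":[0,0,0],"turn":[0,0,0],"fingers":0.5},{"linear":[0,-0.004,0.01],"turn":[0,0.016,0],"fingers":0.5},{"linear":[0.004,0,0.012],"turn":[0,0,0],"fingers":0.5},{"linear":[0,0,0.0],"turn":[0,0,0],"fingers":0.5}]'
python3 - <<'E'
from h import *
delta([.469,.3319,.088],.175)
save('wrist','w2')
E
```

```text
clock: 6.35
tool_pos: [0.4699, 0.3317, 0.0865]
tool_rot: [0.275, -3.128, -0.004]
wrist_force: [-0.5, 0.7, 0.7]
width: 0.0211
t 6.35 turn total deg [ 0.14 -0.08  0.  ] units [ 0.005 -0.003  0.   ]
lin mm in current [ 0.9  0.3 -1.5] units [ 0.0022  0.0008 -0.0039] | after turn mm [ 0.9  0.3 -1.5] units [ 0.0022  0.0008 -0.0039]
```

View pics/w2.png

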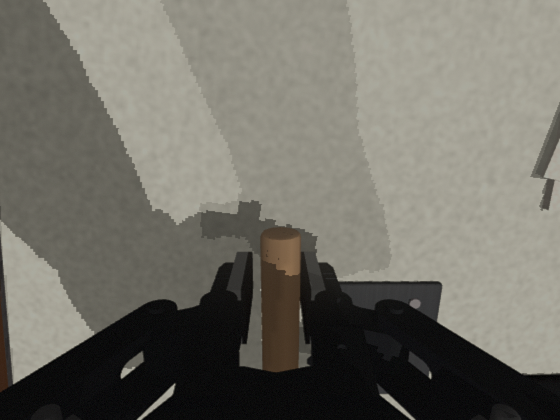

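The handle lies between the pads, with its butt at (281,235) and the pads on either side. Closing.

```bash
python3 -m handwheel '[{"linear":[0.002,0,0],"turn":[0,0,0],"fingers":1},{"linear":[0,0,0],"turn":[0,0,0],"fingers":1},{"linear":[0,0,0],"turn":[0,0,0],"fingers":1},{"linear":[0,0,0],"turn":[0,0,0],"fingers":1}]'
python3 - <<'E'
from h import *
delta([.469,.3319,.088],.175); print(r.sense()['torque'])
E
```

```text
clock: 6.8
tool_pos: [0.4697, 0.3324, 0.0871]
tool_rot: [0.276, -3.129, -0.006]
wrist_force: [-0.2, -0.6, 0.4]
width: 0.0141
t 6.8 turn total deg [0.22 0.   0.04] units [0.007 0.    0.001]
lin mm in current [ 0.7 -0.3 -0.9] units [ 0.0018 -0.0008 -0.0023] | after turn mm [ 0.7 -0.3 -0.9] units [ 0.0018 -0.0008 -0.0023]
[ 0.04866738 -0.01035371  0.00819405]
```

```bash
python3 -m handwheel '[{"linear":[0,0,0],"turn":[0,0,0],"fingers":0.5},{"linear":[0,0,-0.01],"turn":[0,0,0],"fingers":0.5},{"linear":[0,0,-0.005],"turn":[0,0,0],"fingers":0.5},{"linear":[0,0,0],"turn":[0,0,0],"fingers":1},{"linear":[0,0,0],"turn":[0,0,0],"fingers":1},{"linear":[0,0,0],"turn":[0,0,0],"fingers":1},{"linear":[0,0,0],"turn":[0,0,0],"fingers":1}]'
python3 - <<'E'
from h import *
delta([.469,.3319,.094],.175); print(r.sense()['torque'])
E
```

```text
clock: 7.5
tool_pos: [0.4695, 0.3324, 0.0939]
tool_rot: [0.276, -3.129, -0.006]
wrist_force: [0.6, 0.7, 0.2]
width: 0.014
t 7.5 turn total deg [0.23 0.   0.05] units [0.008 0.    0.002]
lin mm in current [ 0.6 -0.4 -0.1] units [ 0.0015 -0.001  -0.0003] | after turn mm [ 0.6 -0.4 -0.1] units [ 0.0015 -0.001  -0.0003]
[0.13921075 0.05129293 0.04511955]
```

```bash
python3 -m handwheel '[{"linear":[0,-0.015,0],"turn":[0,0,0],"fingers":1},{"linear":[0,-0.02,0],"turn":[0,0,0],"fingers":1},{"linear":[0,-0.02,0],"turn":[0,0,0],"fingers":1},{"linear":[0,-0.02,0],"turn":[0,0,0],"fingers":1},{"linear":[0,-0.02,0],"turn":[0,0,0],"fingers":1},{"linear":[0,-0.02,0],"turn":[0,0,0],"fingers":1},{"linear":[0,-0.02,0],"turn":[0,0,0],"fingers":1},{"linear":[0,0,0],"turn":[0,0,0],"fingers":1}]'
python3 - <<'E'
from h import *
delta([.469,.3319,.094],.175); print(r.sense()['torque'])
save('wrist','w3');save('scene','s3')
E
```

```text
clock: 8.3
tool_pos: [0.4786, 0.2777, 0.0925]
tool_rot: [0.282, -3.126, -0.017]
wrist_force: [0.3, 0.5, -1.2]
width: 0.0139
t 8.3 turn total deg [ 0.63 -0.11  0.3 ] units [ 0.021 -0.004  0.01 ]
lin mm in current [-0.2 55.  -0.9] units [-0.0006  0.1376 -0.0022] | after turn mm [ 0.1 55.  -1.5] units [ 1.000e-04  1.376e-01 -3.700e-03]
[-0.05701958  0.05136789  0.02551445]
```

View pics/w3.png

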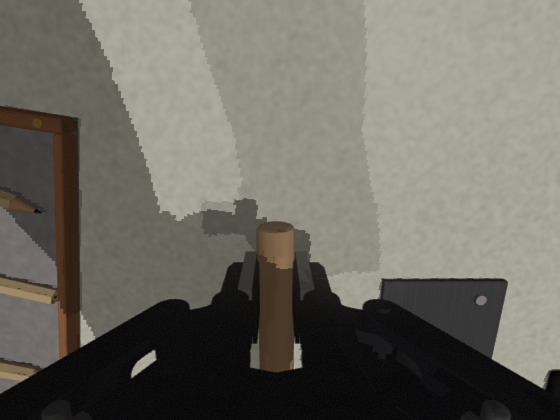

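View pics/s3.png

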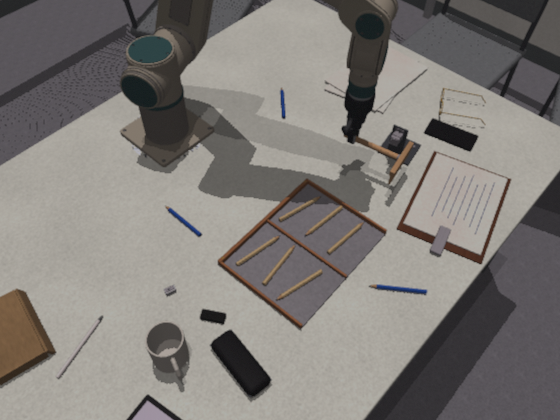

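```bash
python3 -m handwheel '[{"linear":[0.02,-0.028,0],"turn":[0,0,0],"fingers":1},{"linear":[0.03,-0.03,0],"turn":[0,0,0],"fingers":1},{"linear":[0.03,-0.03,0],"turn":[0,0,0],"fingers":1},{"linear":[0.01,-0.01,0],"turn":[0,0,0],"fingers":1},{"linear":[0,0,0],"turn":[0,0,0],"fingers":1},{"linear":[0,0,0],"turn":[0.01,-0.19,0],"fingers":1},{"linear":[0,0,0],"turn":[0,-0.17,0],"fingers":1},{"linear":[0,0,0],"turn":[0,0,0],"fingers":1}]'
python3 - <<'E'
from h import *
delta([.447,.227,.05],.175,.2)
p,d=save('scene','s4'); cv2.imwrite('pics/s4c.png',cv2.resize(p[70:230,290:450,::-1],None,fx=3.7,fy=3.7))
E
```

```text
clock: 9.2
tool_pos: [0.4497, 0.2319, 0.0923]
tool_rot: [-0.268, 2.937, 0.036]
wrist_force: [0.1, -0.6, -0.9]
width: 0.0143
t 9.2 turn total deg [ 0.47 -0.36  0.35] units [ 0.016 -0.012  0.012]
lin mm in current [11.6 -4.7 40.8] units [ 0.029  -0.0116  0.1019] | after turn mm [11.8 -4.4 40.7] units [ 0.0296 -0.011   0.1018]
```

View pics/s4c.png

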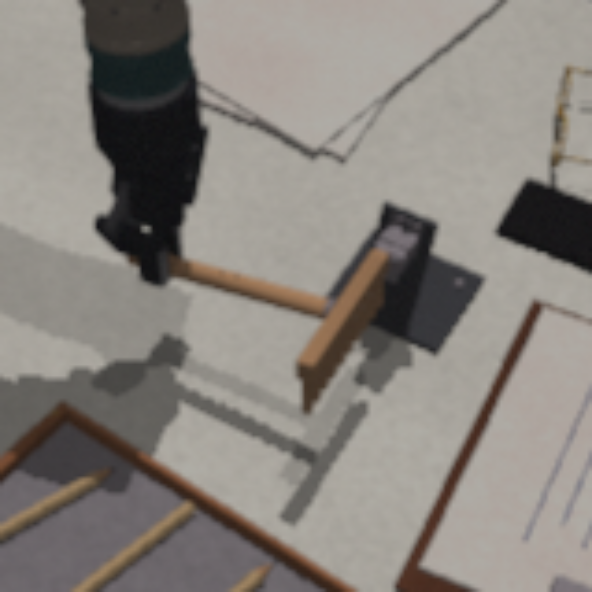

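```bash
python3 -m handwheel '[{"linear":[0.008,0,0.039],"turn":[0.01,-0.012,0.01],"fingers":1},{"linear":[0.008,0,0.039],"turn":[0,0,0],"fingers":1},{"linear":[0.008,0,0.039],"turn":[0,0,0],"fingers":1},{"linear":[0.007,0,0.035],"turn":[0,0,0],"fingers":1},{"linear":[0.003,0,0.015],"turn":[0,0,0],"fingers":1},{"linear":[0,0,0],"turn":[0,0,0],"fingers":1}]'
python3 - <<'E'
from h import *
delta([.447,.227,.002],.175,.2);s=r.sense(); print(s['torque'],s['wrist_force'])
E
```

```text
clock: 9.85
tool_pos: [0.4626, 0.2378, 0.0275]
tool_rot: [-0.259, 2.925, 0.036]
wrist_force: [-0.3, -0.3, -0.6]
width: 0.0135
t 9.85 turn total deg [0.36 0.34 0.05] units [0.012 0.011 0.002]
lin mm in current [22.1 -8.  21.4] units [ 0.0553 -0.0201  0.0534] | after turn mm [22.  -7.9 21.5] units [ 0.0549 -0.0198  0.0539]
[-0.06931385  0.35702789 -0.02458504] [-0.25683319 -0.26782397 -0.62984741]
```

```bash
python3 -m handwheel '[{"linear":[0.008,0,0.02],"turn":[0,0,0],"fingers":1},{"linear":[0.008,0,0.016],"turn":[0,0,0],"fingers":1},{"linear":[0.004,0,0.008],"turn":[0,0,0],"fingers":1},{"linear":[0,0,0],"turn":[0,0,0],"fingers":1}]'
python3 - <<'E'
from h import *
delta([.447,.227,.002],.175,.2);s=r.sense(); print(s['torque'],s['wrist_force'])
E
```

```text
clock: 10.25
tool_pos: [0.461, 0.2383, 0.009]
tool_rot: [-0.258, 2.923, 0.037]
wrist_force: [0.2, -0.8, -0.7]
width: 0.0135
t 10.25 turn total deg [0.41 0.49 0.04] units [0.014 0.016 0.001]
lin mm in current [16.9 -8.7  3.5] units [ 0.0423 -0.0217  0.0088] | after turn mm [16.9 -8.7  3.7] units [ 0.0422 -0.0216  0.0094]
[-0.09168278  0.32755675 -0.01521189] [ 0.23283188 -0.82055538 -0.72017898]
```

```bash
python3 -m handwheel '[{"linear":[0.002,0,0.009],"turn":[0,0,0],"fingers":1},{"linear":[0,0,0],"turn":[0,0,0],"fingers":1}]'
python3 - <<'E'
from h import *
delta([.447,.227,.002],.175,.2);s=r.sense(); print(s['torque'],s['wrist_force'])
p,d=save('scene','s5'); cv2.imwrite('pics/s5c.png',cv2.resize(p[70:230,290:450,::-1],None,fx=3.7,fy=3.7))
E
```

```text
clock: 10.45
tool_pos: [0.461, 0.2384, 0.0054]
tool_rot: [-0.259, 2.922, 0.037]
wrist_force: [-0.7, -0.8, 0.3]
width: 0.0136
t 10.45 turn total deg [0.42 0.52 0.04] units [0.014 0.017 0.001]
lin mm in current [16.1 -8.7 -0. ] units [ 0.0404 -0.0218 -0.0001] | after turn mm [16.1 -8.7  0.2] units [ 0.0404 -0.0219  0.0005]
[-0.06006169  0.33930963 -0.00523881] [-0.69530191 -0.76371656  0.33666311]
```

View pics/s5c.png

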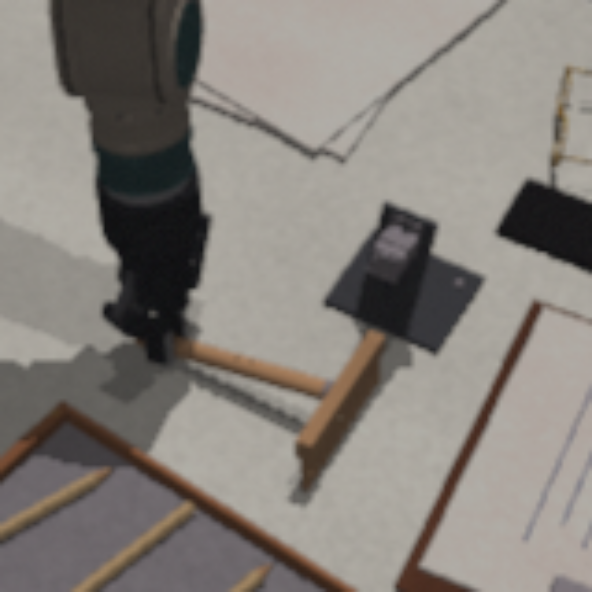

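```bash
python3 -m handwheel '[{"linear":[0.001,0,0.006],"turn":[0,0,0],"fingers":1},{"linear":[0,0,0.003],"turn":[0,0,0],"fingers":1},{"linear":[0,0,0],"turn":[0,0,0],"fingers":1}]'
python3 - <<'E'
from h import *
delta([.447,.227,.002],.175,.2);s=r.sense(); print(s['torque'],s['wrist_force'])
E
```

```text
clock: 10.8
tool_pos: [0.4623, 0.2388, 0.0024]
tool_rot: [-0.258, 2.92, 0.038]
wrist_force: [-0.5, -0.1, -0.7]
width: 0.0139
t 10.8 turn total deg [0.44 0.64 0.04] units [0.015 0.021 0.001]
lin mm in current [16.8 -8.9 -3.3] units [ 0.042  -0.0223 -0.0081] | after turn mm [16.8 -9.  -3. ] units [ 0.0421 -0.0224 -0.0075]
[-0.03536415  0.33706169 -0.0095122 ] [-0.51970557 -0.06885994 -0.69921334]
```

```bash
python3 -m handwheel '[{"linear":[0,0,0],"turn":[0,0,0],"fingers":0},{"linear":[0,0,0],"turn":[0,0,0],"fingers":-1},{"linear":[0,0,-0.01],"turn":[0,0,0],"fingers":-1},{"linear":[0,0,-0.1],"turn":[0,0,0],"fingers":-1},{"linear":[0,0,-0.1],"turn":[0,0,0],"fingers":-1},{"linear":[-0.05,0,-0.05],"turn":[0,0,0],"fingers":-1},{"linear":[-0.05,0,0],"turn":[0,0,0],"fingers":-1},{"linear":[0,0,0],"turn":[0,0,0],"fingers":-1},{"linear":[0,0,0],"turn":[0,0,0],"fingers":-1}]'
python3 - <<'E'
from h import *
delta([.5,.25,.1],.175,.2)
print(r.camera_params('wrist')['cam_to_world'].tolist())
save('wrist','w6')
p,d=save('scene','s6'); cv2.imwrite('pics/s6c.png',cv2.resize(p[70:230,290:450,::-1],None,fx=3.7,fy=3.7))
E
```

```text
clock: 11.7
tool_pos: [0.4792, 0.241, 0.1183]
tool_rot: [-0.259, 2.919, 0.038]
wrist_force: [-0.1, -0.1, -0.4]
width: 0.0852
t 11.7 turn total deg [0.44 0.7  0.05] units [0.015 0.023 0.002]
lin mm in current [-17.7   5.1  22.6] units [-0.0444  0.0127  0.0565] | after turn mm [-18.    5.3  22.3] units [-0.045   0.0131  0.0558]
[[-0.17720532890613794, 0.8663500063742946, 0.46694318483358, 0.3819577898170692], [0.9841404522101824, 0.1520735087121281, 0.09133027029150532, 0.2222665965258049], [0.00811429176235345, 0.47572188766467505, -0.879558323174736, 0.24125897308010502], [0.0, 0.0, 0.0, 1.0]]
```

View pics/w6.png

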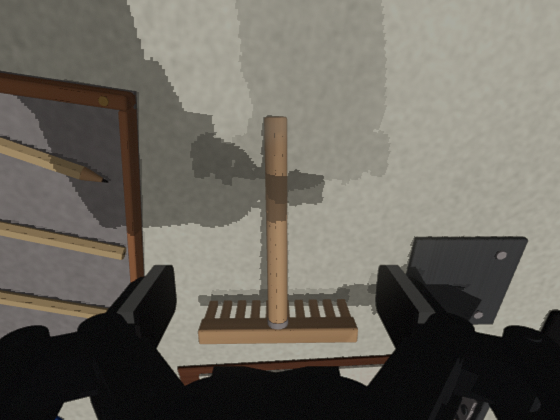

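View pics/s6c.png

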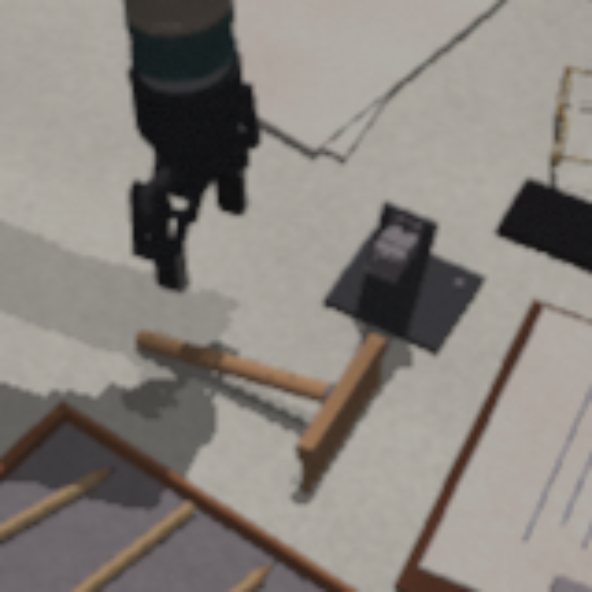

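```bash
python3 - <<'E'
from h import *
B=ray('wrist',275,119,.008);H=ray('wrist',278,322,.040)
v=H-B; print(B,H,np.linalg.norm(v),np.arctan2(v[1],v[0]))
yaw=np.arctan2(v[1],v[0]); u=v/np.linalg.norm(v); print('pitch',np.arcsin(u[2]))
L=ray('scene',290+140/3.7,70+340/3.7,.008);print('butt scene',L, 'neck scene',ray('scene',290+325/3.7,70+388/3.7,.039))
for k in [.133,.137]:
  G=B+u*k; print('grip',G)
  Rt=rot(yaw,.2); t=G+Rt.apply([0,0,.017]); print('tcp',t); delta(t,yaw,.2)
E
```

```text
[0.43654369 0.23349448 0.008     ] [0.59141448 0.263562   0.04      ] 0.16097519917271066 0.19176028317248253
pitch 0.20012147795883586
butt scene [0.43680593 0.23398706 0.008     ] neck scene [0.58466743 0.26804067 0.039     ]
grip [0.56450014 0.2583367  0.03443886]
tcp [0.56781561 0.25898038 0.01777772]
t 11.8 turn total deg [ 0.23  0.64 -0.88] units [ 0.008  0.021 -0.029]
lin mm in current [-68.1   1.4 116.7] units [-0.1703  0.0036  0.2917] | after turn mm [-69.5   0.8 115.9] units [-0.1736  0.0021  0.2898]
grip [0.56834845 0.25908383 0.03523401]
tcp [0.57166392 0.25972751 0.01857288]
t 11.8 turn total deg [ 0.23  0.64 -0.88] units [ 0.008  0.021 -0.029]
lin mm in current [-72.1   1.5 116.7] units [-0.1803  0.0037  0.2918] | after turn mm [-73.5   0.8 115.9] units [-0.1836  0.0021  0.2898]
```

```bash
python3 -m handwheel '[{"linear":[-0.09,0,0],"turn":[0.008,0.021,-0.029],"fingers":-1},{"linear":[-0.08,0,0.03],"turn":[0,0,0],"fingers":-1},{"linear":[0,0,0.09],"turn":[0,0,0],"fingers":-1},{"linear":[0,0,0.06],"turn":[0,0,0],"fingers":-1},{"linear":[0,0,0],"turn":[0,0,0],"fingers":-1}]'
python3 - <<'E'
from h import *
delta([.5698,.2594,.018],.186,.2)
E
```

```text
clock: 12.3
tool_pos: [0.5502, 0.2534, 0.052]
tool_rot: [-0.286, 2.943, 0.023]
wrist_force: [-0.7, -0.0, -0.8]
width: 0.0851
t 12.3 turn total deg [-0.05 -0.83  0.45] units [-0.002 -0.028  0.015]
lin mm in current [-13.8   2.2  37.1] units [-0.0344  0.0055  0.0928] | after turn mm [-13.2   2.3  37.3] units [-0.033   0.0056  0.0933]
```

```bash
python3 -m handwheel '[{"linear":[-0.033,0.005,0.03],"turn":[0,-0.028,0.015],"fingers":-1},{"linear":[0,0,0.04],"turn":[0,0,0],"fingers":-1},{"linear":[0,0,0.015],"turn":[0,0,0],"fingers":-1},{"linear":[0,0,0],"turn":[0,0,0],"fingers":-1}]'
python3 - <<'E'
from h import *
delta([.5698,.2594,.018],.186,.2); s=r.sense(); print(s['wrist_force'])
E
```

```text
clock: 12.7
tool_pos: [0.5641, 0.2579, 0.018]
tool_rot: [-0.275, 2.937, 0.024]
wrist_force: [0.4, 0.0, -0.5]
width: 0.0854
t 12.7 turn total deg [-0.1  -0.45  0.06] units [-0.003 -0.015  0.002]
lin mm in current [-5.8  0.4  1.1] units [-0.0144  0.001   0.0028] | after turn mm [-5.7  0.4  1.2] units [-0.0144  0.001   0.0029]
[ 0.3868256   0.00275625 -0.52720407]
```

```bash
python3 -m handwheel '[{"linear":[-0.014,0.001,0.003],"turn":[0,-0.015,0],"fingers":-1},{"linear":[0,0,0],"turn":[0,0,0],"fingers":1},{"linear":[0,0,0],"turn":[0,0,0],"fingers":1},{"linear":[0,0,0],"turn":[0,0,0],"fingers":1},{"linear":[0,0,0],"turn":[0,0,0],"fingers":1},{"linear":[0,0,0],"turn":[0,0,0],"fingers":1},{"linear":[0,0,0],"turn":[0,0,0],"fingers":1},{"linear":[0,0,0],"turn":[0,0,0],"fingers":1}]'
python3 - <<'E'
from h import *
delta([.5698,.2594,.018],.186,.2); s=r.sense(); print(s['wrist_force'],s['torque'])
save('wrist','w7')
E
```

```text
clock: 13.5
tool_pos: [0.5703, 0.2599, 0.0208]
tool_rot: [-0.275, 2.926, 0.026]
wrist_force: [0.7, 0.9, -0.7]
width: 0.0138
t 13.5 turn total deg [-0.06  0.21  0.09] units [-0.002  0.007  0.003]
lin mm in current [ 1.2 -0.4  2.7] units [ 0.0029 -0.0009  0.0066] | after turn mm [ 1.2 -0.4  2.7] units [ 0.0029 -0.0009  0.0067]
[ 0.72894383  0.91097271 -0.65167132] [0.01520484 0.20990236 0.02214491]
```

View pics/w7.png

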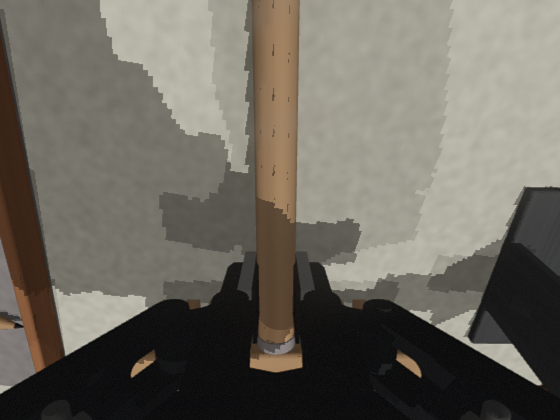

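```bash
python3 -m handwheel '[{"linear":[0,0,-0.05],"turn":[0,0,0],"fingers":1},{"linear":[0,0,-0.08],"turn":[0,0,0],"fingers":1},{"linear":[0,0,-0.08],"turn":[0,0,0],"fingers":1},{"linear":[0,0,0],"turn":[0,0.19,0.1],"fingers":1},{"linear":[0,0,0],"turn":[0,0.19,0.1],"fingers":1},{"linear":[0,0,0],"turn":[0,0,0.1],"fingers":1},{"linear":[0,0,0],"turn":[0,0,0],"fingers":1}]'
python3 - <<'E'
from h import *
delta([.643,.0555,.1],.029,0);
p,d=save('scene','s8'); cv2.imwrite('pics/s8c.png',cv2.resize(p[70:230,290:450,::-1],None,fx=3.7,fy=3.7))
E
```

```text
clock: 14.25
tool_pos: [0.5493, 0.2556, 0.1041]
tool_rot: [0.04, -3.132, -0.011]
wrist_force: [-0.6, 0.2, -1.0]
width: 0.0137
t 14.25 turn total deg [ 0.41 -0.54 -0.2 ] units [ 0.014 -0.018 -0.007]
lin mm in current [ -88.6 -202.4    1.8] units [-0.2214 -0.506   0.0045] | after turn mm [ -87.8 -202.7    4.1] units [-0.2196 -0.5067  0.0103]
```

View pics/s8c.png

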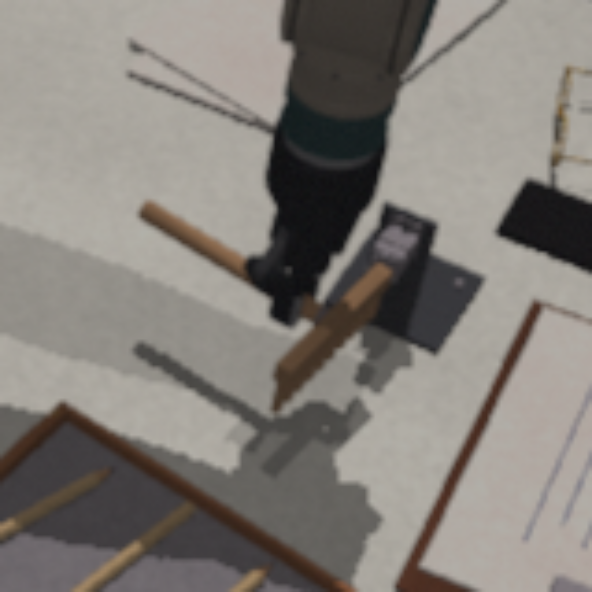

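```bash
python3 -m handwheel '[{"linear":[-0.02,-0.1,0],"turn":[0.014,-0.018,0],"fingers":1},{"linear":[-0.05,-0.1,0],"turn":[0,0,0],"fingers":1},{"linear":[-0.05,-0.1,0],"turn":[0,0,0],"fingers":1},{"linear":[-0.05,-0.1,0],"turn":[0,0,0],"fingers":1},{"linear":[-0.03,-0.06,0],"turn":[0,0,0],"fingers":1},{"linear":[0,0,0],"turn":[0,0,0],"fingers":1},{"linear":[0,0,0],"turn":[0,0,0],"fingers":1}]'
python3 - <<'E'
from h import *
delta([.643,.0555,.1],.029,0);
p,d=save('top','t9'); cv2.imwrite('pics/t9c.png',cv2.resize(p[125:245,205:355,::-1],None,fx=4.5,fy=4.5)); 
save('wrist','w9')
p,d=save('scene','s9'); cv2.imwrite('pics/s9c.png',cv2.resize(p[110:330,210:430,::-1],None,fx=2.7,fy=2.7))
E
```

```text
clock: 15.0
tool_pos: [0.6336, 0.0691, 0.1008]
tool_rot: [0.061, -3.14, 0.0]
wrist_force: [-0.1, 0.0, -0.2]
width: 0.0139
t 15.0 turn total deg [-0.01 -0.06  0.57] units [-0.    -0.002  0.019]
lin mm in current [ -8.8 -14.    0.8] units [-0.0221 -0.0349  0.002 ] | after turn mm [ -9.  -13.9   0.8] units [-0.0224 -0.0347  0.0021]
```

View pics/t9c.png

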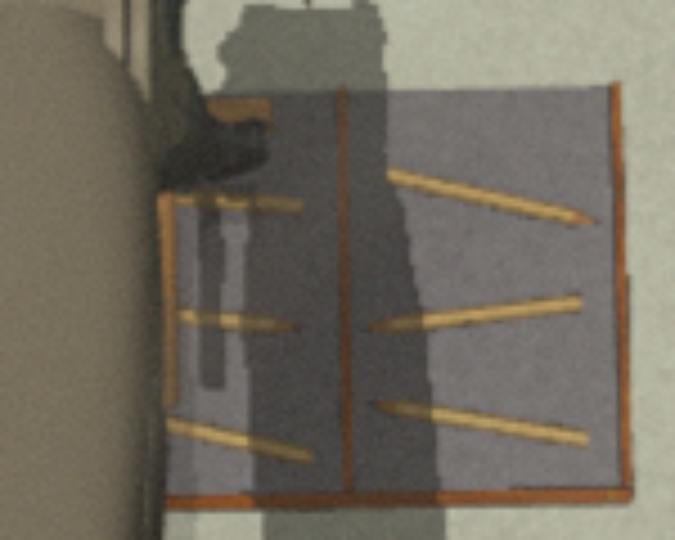

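View pics/w9.png

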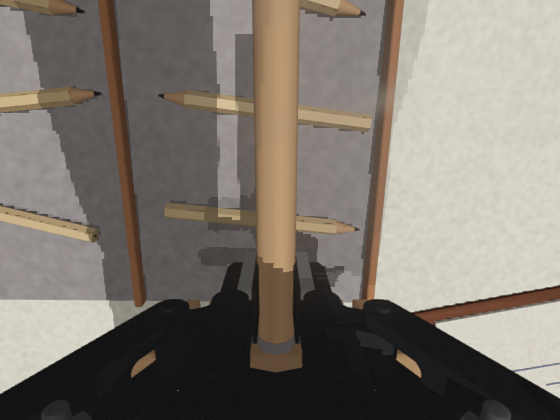

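View pics/s9c.png

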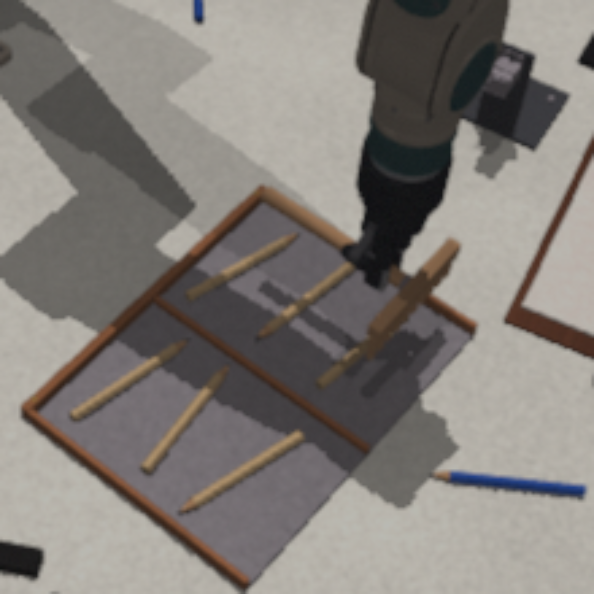

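```bash
python3 -m handwheel '[{"linear":[-0.022,-0.035,0],"turn":[0,0,0.019],"fingers":1},{"linear":[0,0,0.04],"turn":[0,0,0],"fingers":1},{"linear":[0,0,0.05],"turn":[0,0,0],"fingers":1},{"linear":[0,0,0.02],"turn":[0,0,0],"fingers":1},{"linear":[0,0,0],"turn":[0,0,0],"fingers":1}]'
python3 - <<'E'
from h import *
delta([.643,.0555,.04],.029,0)
E
```

```text
clock: 15.65
tool_pos: [0.6423, 0.059, 0.0538]
tool_rot: [0.056, -3.14, -0.0]
wrist_force: [0.4, -0.7, -1.4]
width: 0.0138
t 15.65 turn total deg [ 0.01 -0.06  0.37] units [ 0.    -0.002  0.012]
lin mm in current [-0.6 -3.6 13.8] units [-0.0015 -0.0089  0.0344] | after turn mm [-0.6 -3.6 13.8] units [-0.0015 -0.0089  0.0344]
```

```bash
python3 -m handwheel '[{"linear":[0,-0.009,0.018],"turn":[0,0,0.012],"fingers":1},{"linear":[0,0,0.012],"turn":[0,0,0],"fingers":1},{"linear":[0,0,0],"turn":[0,0,0],"fingers":1}]'
python3 - <<'E'
from h import *
delta([.643,.0555,.04],.029,0)
p,d=save('scene','s10'); cv2.imwrite('pics/s10c.png',cv2.resize(p[150:290,290:430,::-1],None,fx=4.2,fy=4.2))
E
python3 -m handwheel '[{"linear":[0,0,0.004],"turn":[0,0,0],"fingers":1},{"linear":[0,0,0],"turn":[0,0,0],"fingers":1}]'
```

```text
clock: 15.95
tool_pos: [0.6422, 0.0556, 0.0408]
tool_rot: [0.046, -3.14, -0.0]
wrist_force: [0.4, -1.2, -1.3]
width: 0.0138
t 15.95 turn total deg [ 0.02 -0.08  0.02] units [ 0.001 -0.003  0.001]
lin mm in current [-0.8 -0.1  0.8] units [-0.0019 -0.0003  0.0019] | after turn mm [-0.8 -0.1  0.8] units [-0.0019 -0.0003  0.002 ]
clock: 16.2
tool_pos: [0.6432, 0.0555, 0.0403]
tool_rot: [-0.046, 3.141, 0.0]
wrist_force: [-0.6, 0.8, -0.6]
width: 0.0139
```

View pics/s10c.png

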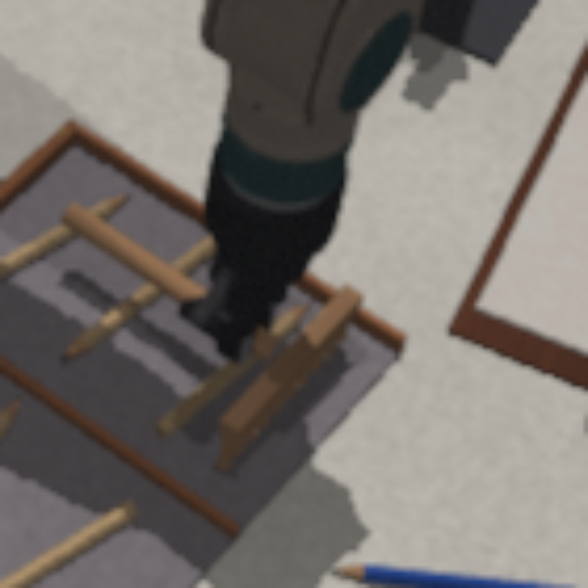

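```bash
for i in 1; do python3 -m handwheel '[{"linear":[0,0,0.006],"turn":[0,0,0],"fingers":1},{"linear":[0,0,0],"turn":[0,0,0],"fingers":1}]'; done
python3 -m handwheel '[{"linear":[0,0,0.006],"turn":[0,0,0],"fingers":1},{"linear":[0,0,0],"turn":[0,0,0],"fingers":1}]'
python3 -c "
from plant import r
print(r.sense()['torque'])"
```

```text
clock: 16.4
tool_pos: [0.6438, 0.0556, 0.0385]
tool_rot: [-0.046, 3.139, 0.0]
wrist_force: [-0.6, 0.2, -1.2]
width: 0.0139
clock: 16.6
tool_pos: [0.6441, 0.0556, 0.0362]
tool_rot: [-0.046, 3.139, 0.0]
wrist_force: [0.2, 0.6, -0.9]
width: 0.0138
[ 0.00059962 -0.03310015 -0.02066396]
```

```bash

python3 -m handwheel '[{"linear":[0,0,0.005],"turn":[0,0,0],"fingers":1},{"linear":[0,0,0],"turn":[0,0,0],"fingers":1}]'
python3 -c "
from plant import r
s=r.sense();print(s['torque'],s['wrist_force'])"
python3 -m handwheel '[{"linear":[0,0,0.005],"turn":[0,0,0],"fingers":1},{"linear":[0,0,0],"turn":[0,0,0],"fingers":1}]'
python3 -c "
from plant import r
s=r.sense();print(s['torque'],s['wrist_force'])"
```

```text
clock: 16.8
tool_pos: [0.644, 0.0556, 0.034]
tool_rot: [-0.046, 3.139, 0.0]
wrist_force: [0.0, -0.1, -0.4]
width: 0.0137
[ 0.00257598 -0.04100916 -0.01066442] [ 0.02794889 -0.053587   -0.37567013]
clock: 17.0
tool_pos: [0.6443, 0.0556, 0.0326]
tool_rot: [-0.046, 3.138, 0.0]
wrist_force: [-0.4, 0.9, -0.4]
width: 0.0143
[-0.00413117  0.0570201  -0.05569089] [-0.3877853   0.85312311 -0.39214541]
```

```bash

python3 -m handwheel '[{"linear":[0,0,0.006],"turn":[0,0,0],"fingers":1},{"linear":[0,0,0],"turn":[0,0,0],"fingers":1}]'
python3 -c "
from plant import r
s=r.sense();print(s['torque'],s['wrist_force'])"
python3 - <<'E'
from h import *
p,d=save('scene','s11'); cv2.imwrite('pics/s11c.png',cv2.resize(p[180:270,330:420,::-1],None,fx=6.5,fy=6.5))
E
```

```text
clock: 17.2
tool_pos: [0.6443, 0.0556, 0.0326]
tool_rot: [-0.046, 3.138, -0.0]
wrist_force: [0.2, -0.2, -1.1]
width: 0.0139
[ 0.02098936 -0.0582156  -0.00131395] [ 0.20233913 -0.17941356 -1.05181059]
```

View pics/s11c.png

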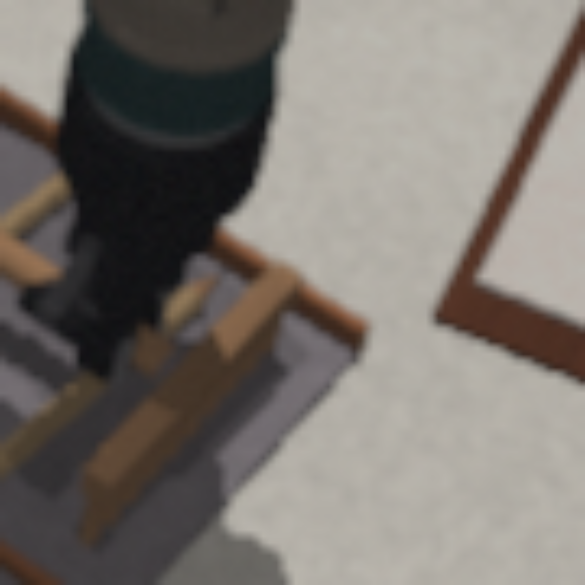

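```bash

python3 -m handwheel '[{"linear":[0,0,0.008],"turn":[0,0,0],"fingers":1},{"linear":[0,0,0],"turn":[0,0,0],"fingers":1}]'
python3 -c "
from plant import r
s=r.sense();print(s['torque'],s['wrist_force'])"
```

```text
clock: 17.45
tool_pos: [0.6439, 0.0556, 0.0326]
tool_rot: [-0.046, 3.139, -0.001]
wrist_force: [1.1, 0.5, -0.2]
width: 0.014
[-0.03807192 -0.12155505  0.0179896 ] [ 1.06107726  0.4763223  -0.23918699]
```

```bash

python3 -m handwheel '[{"linear":[0,0,-0.005],"turn":[0,0,0],"fingers":1},{"linear":[0.01,0,0],"turn":[0,0,0],"fingers":1},{"linear":[0.02,0,0],"turn":[0,0,0],"fingers":1},{"linear":[0.02,0,0],"turn":[0,0,0],"fingers":1},{"linear":[0.02,0,0],"turn":[0,0,0],"fingers":1},{"linear":[0.02,0,0],"turn":[0,0,0],"fingers":1},{"linear":[0.02,0,0],"turn":[0,0,0],"fingers":1},{"linear":[0.02,0,0],"turn":[0,0,0],"fingers":1}]'
python3 - <<'E'
from h import *
delta([.450,.048,.0345],.029)
E
```

```text
clock: 18.25
tool_pos: [0.5872, 0.0538, 0.0326]
tool_rot: [-0.046, 3.14, -0.001]
wrist_force: [0.3, -1.3, 0.1]
width: 0.0138
t 18.25 turn total deg [-0.03  0.08  0.03] units [-0.001  0.003  0.001]
lin mm in current [137.3  -1.8  -2.1] units [ 0.3432 -0.0045 -0.0052] | after turn mm [137.3  -1.9  -1.9] units [ 0.3432 -0.0047 -0.0047]
```

```bash

python3 -m handwheel '[{"linear":[0.02,0,-0.004],"turn":[0,0,0],"fingers":1},{"linear":[0.02,0,-0.002],"turn":[0,0,0],"fingers":1},{"linear":[0.02,0,-0.001],"turn":[0,0,0],"fingers":1},{"linear":[0.02,0,-0.001],"turn":[0,0,0],"fingers":1},{"linear":[0.02,0,-0.001],"turn":[0,0,0],"fingers":1},{"linear":[0.02,0,-0.001],"turn":[0,0,0],"fingers":1},{"linear":[0.02,0,-0.001],"turn":[0,0,0],"fingers":1},{"linear":[0,0,0],"turn":[0,0,0],"fingers":1}]'
python3 - <<'E'
from h import *
delta([.450,.048,.0345],.029)
p,d=save('scene','s12'); cv2.imwrite('pics/s12c.png',cv2.resize(p[170:310,210:400,::-1],None,fx=4,fy=4))
save('wrist','w12')
E
```

```text
clock: 19.05
tool_pos: [0.5231, 0.0522, 0.0368]
tool_rot: [0.046, -3.139, 0.0]
wrist_force: [0.2, -0.6, -1.6]
width: 0.0136
t 19.05 turn total deg [-0.01 -0.11  0.03] units [-0.    -0.004  0.001]
lin mm in current [73.2 -2.   2.5] units [ 0.183  -0.0051  0.0062] | after turn mm [73.2 -2.1  2.3] units [ 0.183  -0.0052  0.0059]
```

View pics/s12c.png

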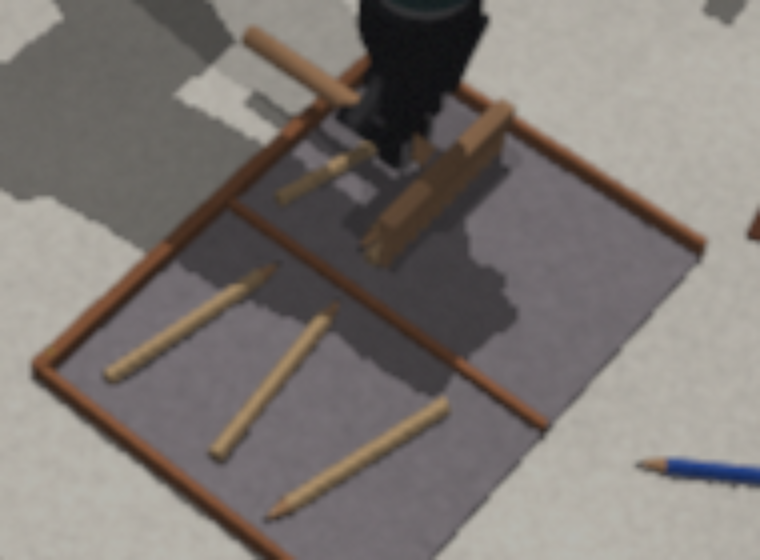

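View pics/w12.png

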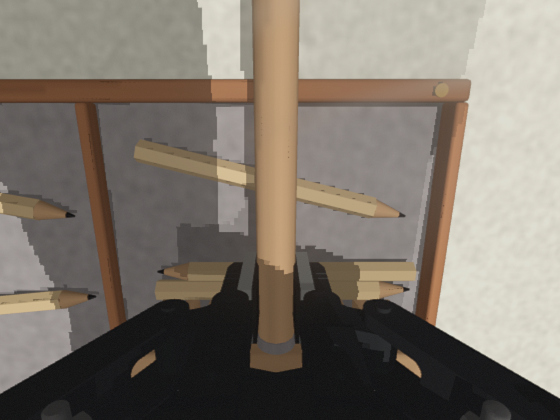

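```bash

python3 -m handwheel '[{"linear":[0,0,0.006],"turn":[0,0,0],"fingers":1},{"linear":[0.02,0,0],"turn":[0,0,0],"fingers":1},{"linear":[0.02,0,-0.0005],"turn":[0,0,0],"fingers":1},{"linear":[0.02,0,-0.0005],"turn":[0,0,0],"fingers":1},{"linear":[0.02,0,-0.0005],"turn":[0,0,0],"fingers":1},{"linear":[0.02,0,-0.0005],"turn":[0,0,0],"fingers":1},{"linear":[0.015,0,0],"turn":[0,0,0],"fingers":1},{"linear":[0,0,0],"turn":[0,0,0],"fingers":1}]'
python3 - <<'E'
from h import *
delta([.450,.048,.0345],.029)
save('wrist','w13')
E
```

```text
clock: 19.95
tool_pos: [0.4753, 0.0507, 0.0353]
tool_rot: [-0.046, 3.141, -0.0]
wrist_force: [0.2, -0.1, -0.2]
width: 0.0139
t 19.95 turn total deg [-0.01  0.04  0.03] units [-0.     0.001  0.001]
lin mm in current [25.4 -1.9  0.8] units [ 0.0635 -0.0048  0.0019] | after turn mm [25.4 -1.9  0.8] units [ 0.0635 -0.0048  0.002 ]
```

View pics/w13.png

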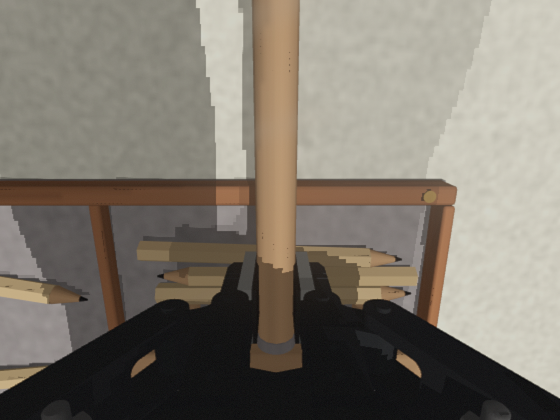

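```bash
python3 - <<'E'
from h import *
T=lambda p:(R.from_euler('z',-.029).apply(p-np.array([.5775,-.0366,0]))*1000).round(1)
print('rail top inner edge',T(ray('wrist',200,205,.019)),T(ray('wrist',400,206,.019)))
print('pencil near corners',T(ray('wrist',150,241,.010)),T(ray('wrist',340,247,.010)))
print('p2',T(ray('wrist',220,267,.0125)),T(ray('wrist',400,267,.0125)),'p3 near',T(ray('wrist',180,289,.0125)))
print('ferrule/head top front',T(ray('wrist',275,352,.0326-.0276+.042+.005)))
print(r.sense()['tool_pos'], T(r.sense()['tool_pos']))
E
```

```text
rail top inner edge [-125.3   53.6   19. ] [-124.9  150.    19. ]
pencil near corners [-103.    24.1   10. ] [-99.7 124.1  10. ]
p2 [-89.3  60.6  12.5] [-89.4 156.   12.5] p3 near [-76.2  38.4  12.5]
ferrule/head top front [-68.   89.8  52. ]
[0.47596172 0.05065388 0.03542567] [-99.   90.2  35.4]
```

```bash

python3 -m handwheel '[{"linear":[0.012,0,0.001],"turn":[0,0,0],"fingers":1},{"linear":[0.012,0,0],"turn":[0,0,0],"fingers":1},{"linear":[0.012,0,0],"turn":[0,0,0],"fingers":1},{"linear":[0.008,0,0],"turn":[0,0,0],"fingers":1},{"linear":[0,0,0],"turn":[0,0,0],"fingers":1}]'
python3 - <<'E'
from h import *
delta([.453,.048,.0345],.029)
save('wrist','w14')
E
```

```text
clock: 20.5
tool_pos: [0.4583, 0.05, 0.0354]
tool_rot: [-0.046, 3.138, -0.001]
wrist_force: [-0.1, 0.3, 0.1]
width: 0.014
t 20.5 turn total deg [-0.02  0.19  0.03] units [-0.001  0.006  0.001]
lin mm in current [ 5.4 -1.9  0.8] units [ 0.0135 -0.0047  0.0021] | after turn mm [ 5.4 -1.9  0.9] units [ 0.0134 -0.0047  0.0021]
```

View pics/w14.png

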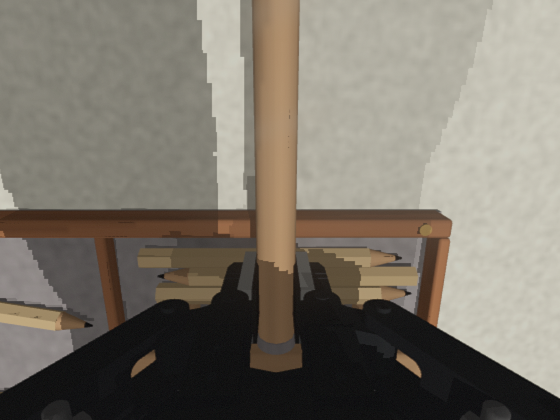

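Straight and nearly there. Small steps now until I feel contact.

```bash

python3 -m handwheel '[{"linear":[0.006,0,0],"turn":[0,0,0],"fingers":1},{"linear":[0.005,0,0],"turn":[0,0,0],"fingers":1},{"linear":[0,0,0],"turn":[0,0,0],"fingers":1}]'
python3 - <<'E'
from h import *
delta([.453,.048,.0345],.029); print(r.sense()['torque'])
E
python3 -m handwheel '[{"linear":[0.006,0,0],"turn":[0,0,0],"fingers":1},{"linear":[0,0,0],"turn":[0,0,0],"fingers":1}]'
python3 - <<'E'
from h import *
print(r.sense()['torque'])
save('wrist','w15')
E
```

```text
clock: 20.85
tool_pos: [0.4544, 0.0499, 0.0355]
tool_rot: [-0.046, 3.137, -0.001]
wrist_force: [0.6, -0.7, -1.1]
width: 0.0142
t 20.85 turn total deg [-0.03  0.24  0.03] units [-0.001  0.008  0.001]
lin mm in current [ 1.5 -1.8  1. ] units [ 0.0036 -0.0045  0.0025] | after turn mm [ 1.5 -1.8  1. ] units [ 0.0036 -0.0045  0.0025]
[0.0049482  0.01108939 0.00901632]
clock: 21.05
tool_pos: [0.4518, 0.0498, 0.0355]
tool_rot: [-0.046, 3.137, -0.001]
wrist_force: [-0.4, -1.0, -2.0]
width: 0.0138
[-0.03680546 -0.05548912 -0.04313828]
```

View pics/w15.png

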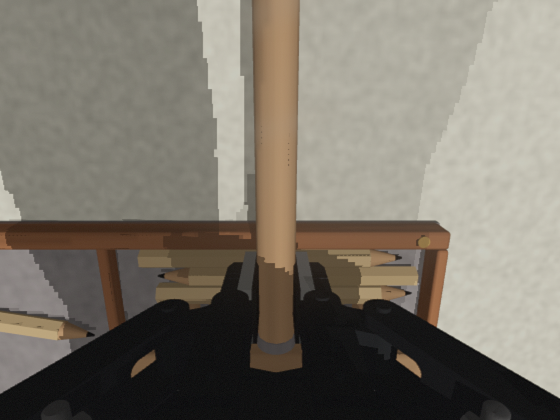

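```bash

python3 -m handwheel '[{"linear":[0.005,0,0],"turn":[0,0,0],"fingers":1},{"linear":[0,0,0],"turn":[0,0,0],"fingers":1}]'
python3 - <<'E'
from h import *
s=r.sense();print(s['torque'],s['wrist_force'])
E
python3 -m handwheel '[{"linear":[0.005,0,0],"turn":[0,0,0],"fingers":1},{"linear":[0.0,0,0],"turn":[0,0,0],"fingers":1}]'
python3 - <<'E'
from h import *
s=r.sense();print(s['torque'],s['wrist_force'])
E
```

```text
clock: 21.3
tool_pos: [0.4501, 0.0497, 0.0355]
tool_rot: [-0.046, 3.136, -0.001]
wrist_force: [0.7, -0.7, -0.6]
width: 0.0141
[ 0.02087719  0.00921185 -0.0359429 ] [ 0.65713297 -0.70273048 -0.64308245]
clock: 21.5
tool_pos: [0.449, 0.0496, 0.0358]
tool_rot: [-0.046, 3.135, -0.001]
wrist_force: [0.8, 0.2, -0.7]
width: 0.0138
[ 0.01673166 -0.10280849  0.02494137] [ 0.80088955  0.15804152 -0.72774476]
```

```bash

python3 -m handwheel '[{"linear":[0.006,0,0],"turn":[0,0,0],"fingers":1},{"linear":[0,0,0],"turn":[0,0,0],"fingers":1}]'
python3 - <<'E'
from h import *
s=r.sense();print(s['torque'],s['wrist_force'])
T=lambda p:(R.from_euler('z',-.029).apply(p-np.array([.5775,-.0366,0]))*1000).round(1)
print(T(s['tool_pos']))
save('wrist','w16')
p=cv2.imread('pics/w16.png'); cv2.imwrite('pics/w16c.png',cv2.resize(p[210:320,120:440],None,fx=2.5,fy=2.5))
p,d=save('scene','s16'); cv2.imwrite('pics/s16c.png',cv2.resize(p[160:300,210:400,::-1],None,fx=4,fy=4))
E
```

```text
clock: 21.7
tool_pos: [0.4487, 0.0496, 0.0366]
tool_rot: [-0.046, 3.13, -0.0]
wrist_force: [0.2, -0.4, -0.7]
width: 0.0139
[ 0.07105962 -0.20205444 -0.01337138] [ 0.24098416 -0.41114629 -0.6853667 ]
[-126.3   89.9   36.6]
```

View pics/w16c.png

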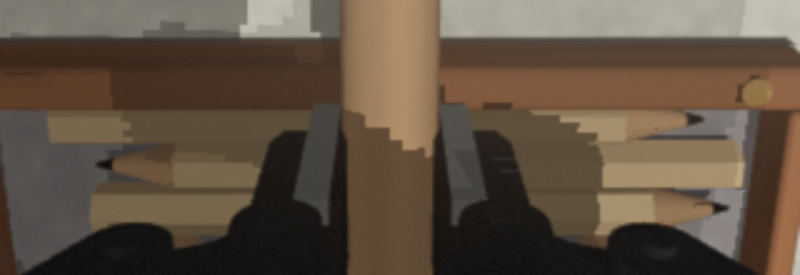

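View pics/s16c.png

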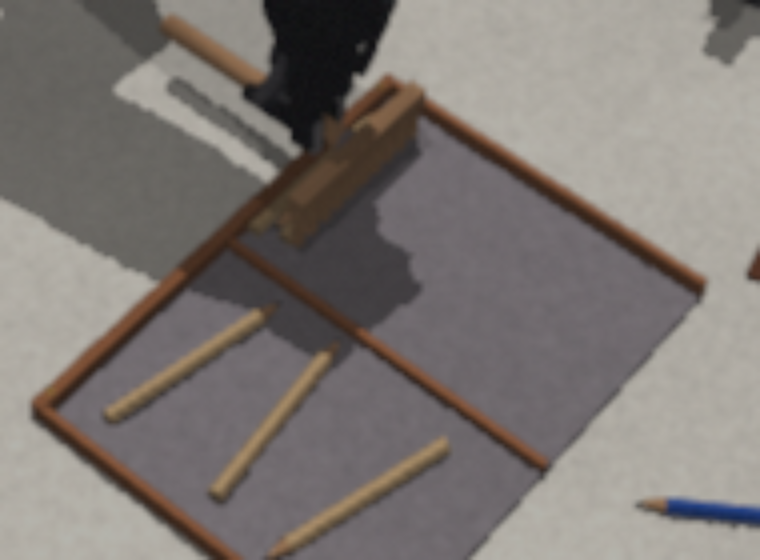

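```bash

python3 -m handwheel '[{"linear":[-0.02,0,0],"turn":[0,0.01,0],"fingers":1},{"linear":[-0.03,0,0],"turn":[0,0,0],"fingers":1},{"linear":[-0.03,0,-0.05],"turn":[0,0,0],"fingers":1},{"linear":[-0.08,0,-0.08],"turn":[0,0,0],"fingers":1},{"linear":[-0.1,-0.1,0],"turn":[0,0,0],"fingers":1},{"linear":[-0.1,-0.1,0],"turn":[0,0,0],"fingers":1},{"linear":[-0.1,-0.1,0],"turn":[0,0,0],"fingers":1},{"linear":[-0.02,-0.06,0],"turn":[0,0,0],"fingers":1},{"linear":[0,0,0],"turn":[0,0,0],"fingers":1}]'
python3 - <<'E'
from h import *
t=np.array([.5775,-.0366,0])+R.from_euler('z',.029).apply([.070,-.087,.06]); print(t)
delta(t,.029)
p,d=save('scene','s17'); cv2.imwrite('pics/s17c.png',cv2.resize(p[160:330,210:400,::-1],None,fx=3.4,fy=3.4))
E
```

```text
clock: 22.7
tool_pos: [0.637, -0.0801, 0.0844]
tool_rot: [0.053, -3.134, 0.002]
wrist_force: [-0.6, 0.1, -1.1]
width: 0.0139
[ 0.64999321 -0.1215337   0.06      ]
t 22.7 turn total deg [-0.07 -0.39  0.26] units [-0.002 -0.013  0.009]
lin mm in current [-11.7 -41.8  24.3] units [-0.0293 -0.1045  0.0609] | after turn mm [-11.8 -41.8  24.4] units [-0.0294 -0.1045  0.0609]
```

View pics/s17c.png

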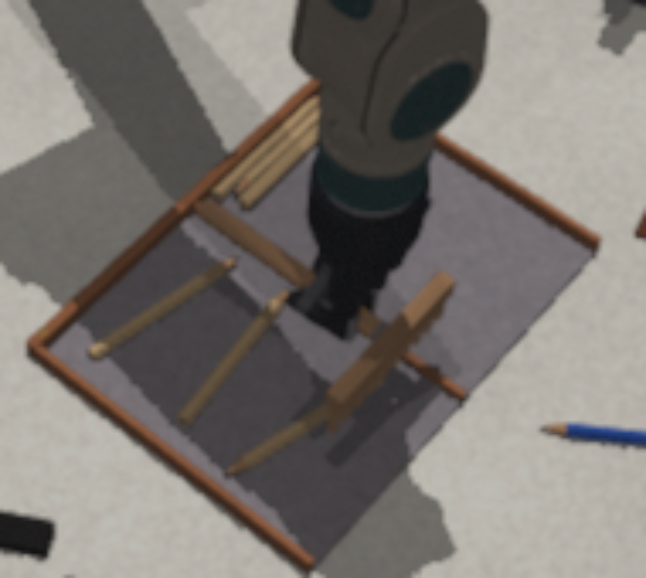

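```bash

python3 -m handwheel '[{"linear":[-0.015,-0.06,0],"turn":[0,-0.013,0.009],"fingers":1},{"linear":[-0.015,-0.045,0],"turn":[0,0,0],"fingers":1},{"linear":[0,0,0],"turn":[0,0,0],"fingers":1},{"linear":[0,0,0.04],"turn":[0,0,0],"fingers":1},{"linear":[0,0,0.04],"turn":[0,0,0],"fingers":1},{"linear":[0,0,0.01],"turn":[0,0,0],"fingers":1},{"linear":[0,0,0],"turn":[0,0,0],"fingers":1}]'
python3 - <<'E'
from h import *
t=np.array([.5775,-.0366,0])+R.from_euler('z',.029).apply([.070,-.087,.0345])
delta(t,.029)
p,d=save('scene','s18'); cv2.imwrite('pics/s18c.png',cv2.resize(p[160:330,210:400,::-1],None,fx=3.4,fy=3.4))
E
```

```text
clock: 23.45
tool_pos: [0.6448, -0.1141, 0.0413]
tool_rot: [0.055, -3.13, -0.011]
wrist_force: [0.8, 0.8, -1.0]
width: 0.0141
t 23.45 turn total deg [ 0.4  -0.64  0.35] units [ 0.013 -0.021  0.012]
lin mm in current [-5.1 -7.6  6.7] units [-0.0126 -0.0191  0.0168] | after turn mm [-5.  -7.6  6.8] units [-0.0126 -0.0189  0.0171]
```

View pics/s18c.png

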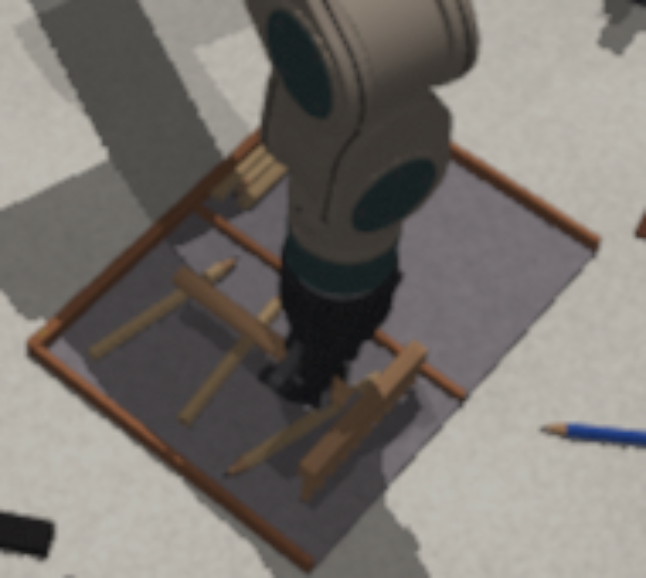

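```bash

python3 -m handwheel '[{"linear":[-0.013,-0.02,0],"turn":[0.013,-0.021,0.012],"fingers":1},{"linear":[0,0,0.01],"turn":[0,0,0],"fingers":1},{"linear":[0,0,0],"turn":[0,0,0],"fingers":1}]'
python3 -m handwheel '[{"linear":[0,0,0.01],"turn":[0,0,0],"fingers":1},{"linear":[0,0,0],"turn":[0,0,0],"fingers":1}]'
python3 -m handwheel '[{"linear":[0,0,0.006],"turn":[0,0,0],"fingers":1},{"linear":[0,0,0],"turn":[0,0,0],"fingers":1}]'
python3 - <<'E'
from h import *
t=np.array([.5775,-.0366,0])+R.from_euler('z',.029).apply([.070,-.087,.0345])
delta(t,.029); print(r.sense()['torque'])
E
```

```text
clock: 23.8
tool_pos: [0.651, -0.122, 0.0377]
tool_rot: [-0.046, 3.14, -0.001]
wrist_force: [0.7, 0.1, -0.8]
width: 0.0138
clock: 24.0
tool_pos: [0.6516, -0.1223, 0.0341]
tool_rot: [-0.045, 3.138, -0.001]
wrist_force: [-0.0, -0.2, -0.4]
width: 0.014
clock: 24.2
tool_pos: [0.6522, -0.1226, 0.0326]
tool_rot: [-0.045, 3.137, -0.002]
wrist_force: [0.0, -0.5, -1.4]
width: 0.014
t 24.2 turn total deg [-0.08  0.24 -0.01] units [-0.003  0.008 -0.   ]
lin mm in current [ 2.2  1.1 -1.9] units [ 0.0055  0.0028 -0.0048] | after turn mm [ 2.2  1.1 -1.9] units [ 0.0055  0.0028 -0.0048]
[ 0.00386524 -0.04525258  0.00749101]
```

```bash

python3 -m handwheel '[{"linear":[0,0,-0.006],"turn":[0,0,0],"fingers":1},{"linear":[0.01,0,-0.001],"turn":[0,0,0],"fingers":1},{"linear":[0.02,0,-0.001],"turn":[0,0,0],"fingers":1},{"linear":[0.02,0,-0.001],"turn":[0,0,0],"fingers":1},{"linear":[0.02,0,-0.001],"turn":[0,0,0],"fingers":1},{"linear":[0.02,0,-0.001],"turn":[0,0,0],"fingers":1},{"linear":[0.02,0,-0.001],"turn":[0,0,0],"fingers":1},{"linear":[0.02,0,-0.001],"turn":[0,0,0],"fingers":1}]'
python3 - <<'E'
from h import *
t=np.array([.5775,-.0366,0])+R.from_euler('z',.029).apply([-.126,-.087,.0345])
delta(t,.029)
save('wrist','w19')
E
```

```text
clock: 25.0
tool_pos: [0.5956, -0.1239, 0.0376]
tool_rot: [-0.046, 3.138, -0.002]
wrist_force: [0.6, -0.2, -1.1]
width: 0.014
t 25.0 turn total deg [-0.07  0.21  0.  ] units [-0.002  0.007  0.   ]
lin mm in current [141.5   0.8   2.5] units [0.3538 0.0021 0.0064] | after turn mm [141.5   0.8   3.1] units [0.3538 0.0021 0.0077]
```

View pics/w19.png

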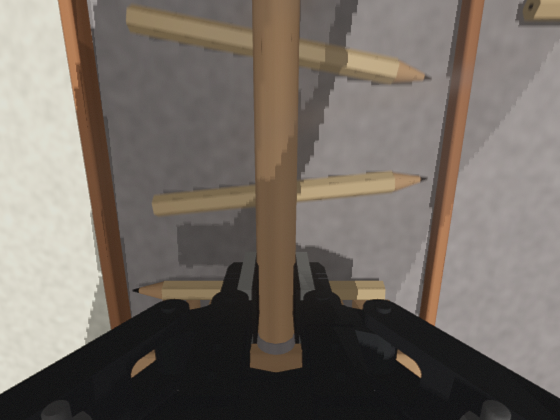

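Right3 is straightened against the teeth. The tips are about 5 mm up, so I lower by 2.5 mm and go on.

```bash

python3 -m handwheel '[{"linear":[0,0,0.006],"turn":[0,0,0],"fingers":1},{"linear":[0.02,0,0.001],"turn":[0,0,0],"fingers":1},{"linear":[0.02,0,0],"turn":[0,0,0],"fingers":1},{"linear":[0.02,0,-0.0005],"turn":[0,0,0],"fingers":1},{"linear":[0.02,0,-0.0005],"turn":[0,0,0],"fingers":1},{"linear":[0.02,0,-0.0005],"turn":[0,0,0],"fingers":1},{"linear":[0.02,0,-0.0005],"turn":[0,0,0],"fingers":1},{"linear":[0.02,0,-0.0005],"turn":[0,0,0],"fingers":1},{"linear":[0,0,0],"turn":[0,0,0],"fingers":1}]'
python3 - <<'E'
from h import *
t=np.array([.5775,-.0366,0])+R.from_euler('z',.029).apply([-.126,-.087,.0345])
delta(t,.029)
save('wrist','w20')
E
```

```text
clock: 25.95
tool_pos: [0.5322, -0.1254, 0.0353]
tool_rot: [-0.045, 3.14, -0.001]
wrist_force: [0.1, -0.4, -0.7]
width: 0.0141
t 25.95 turn total deg [-0.04  0.07 -0.02] units [-0.001  0.002 -0.001]
lin mm in current [78.1  0.4  0.7] units [0.1953 0.001  0.0018] | after turn mm [78.1  0.4  0.8] units [0.1953 0.0011 0.002 ]
```

View pics/w20.png

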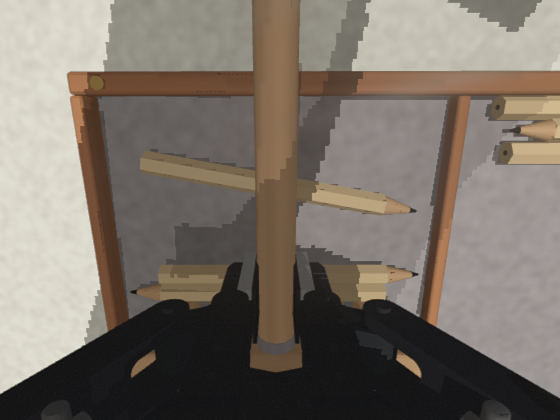

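```bash

python3 -m handwheel '[{"linear":[0.02,0,0.001],"turn":[0,0,0],"fingers":1},{"linear":[0.02,0,0],"turn":[0,0,0],"fingers":1},{"linear":[0.02,0,-0.0005],"turn":[0,0,0],"fingers":1},{"linear":[0.02,0,-0.0005],"turn":[0,0,0],"fingers":1},{"linear":[0.02,0,-0.0005],"turn":[0,0,0],"fingers":1},{"linear":[0.02,0,-0.0005],"turn":[0,0,0],"fingers":1},{"linear":[0.01,0,0],"turn":[0,0,0],"fingers":1},{"linear":[0,0,0],"turn":[0,0,0],"fingers":1}]'
python3 - <<'E'
from h import *
t=np.array([.5775,-.0366,0])+R.from_euler('z',.029).apply([-.126,-.087,.0345])
delta(t,.029)
save('wrist','w21')
E
```

```text
clock: 26.8
tool_pos: [0.4771, -0.1273, 0.036]
tool_rot: [-0.045, 3.138, -0.002]
wrist_force: [-0.3, 0.7, -1.1]
width: 0.0139
t 26.8 turn total deg [-0.08  0.21 -0.02] units [-0.003  0.007 -0.001]
lin mm in current [23.1  0.8  1.4] units [0.0577 0.0019 0.0036] | after turn mm [23.1  0.8  1.5] units [0.0576 0.002  0.0038]
```

View pics/w21.png

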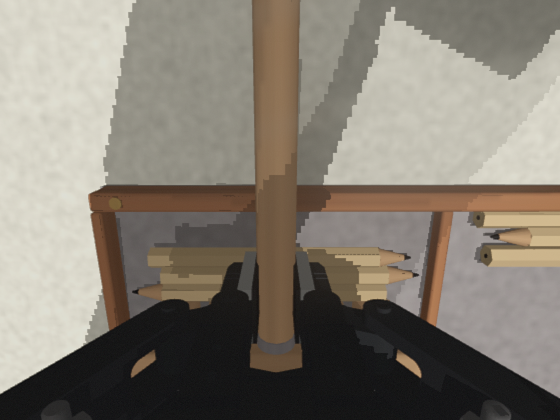

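```bash

python3 -m handwheel '[{"linear":[0.012,0,0.002],"turn":[0,0,0],"fingers":1},{"linear":[0.012,0,0],"turn":[0,0,0],"fingers":1},{"linear":[0.012,0,0],"turn":[0,0,0],"fingers":1},{"linear":[0.01,0,0],"turn":[0,0,0],"fingers":1},{"linear":[0.005,0,0],"turn":[0,0,0],"fingers":1},{"linear":[0,0,0],"turn":[0,0,0],"fingers":1}]'
python3 - <<'E'
from h import *
t=np.array([.5775,-.0366,0])+R.from_euler('z',.029).apply([-.126,-.087,.0345])
delta(t,.029); print(r.sense()['torque'])
E
python3 -m handwheel '[{"linear":[0.005,0,0],"turn":[0,0,0],"fingers":1},{"linear":[0,0,0],"turn":[0,0,0],"fingers":1}]'
python3 - <<'E'
from h import *
t=np.array([.5775,-.0366,0])+R.from_euler('z',.029).apply([-.126,-.087,.0345])
delta(t,.029); print(r.sense()['torque'])
E
```

```text
clock: 27.45
tool_pos: [0.4567, -0.1283, 0.0354]
tool_rot: [-0.046, 3.136, -0.003]
wrist_force: [0.7, 0.3, -0.8]
width: 0.0139
t 27.45 turn total deg [-0.11  0.32  0.  ] units [-0.004  0.011  0.   ]
lin mm in current [2.5 1.2 0.9] units [0.0064 0.0029 0.0022] | after turn mm [2.5 1.2 0.9] units [0.0064 0.0029 0.0022]
[ 0.01421075 -0.03357958 -0.02157247]
clock: 27.65
tool_pos: [0.4548, -0.1285, 0.0355]
tool_rot: [-0.046, 3.135, -0.003]
wrist_force: [-0.1, -1.0, -0.6]
width: 0.0138
t 27.65 turn total deg [-0.12  0.36  0.  ] units [-0.004  0.012  0.   ]
lin mm in current [0.7 1.3 1. ] units [0.0017 0.0033 0.0024] | after turn mm [0.7 1.3 1. ] units [0.0017 0.0033 0.0025]
[ 0.03388444 -0.01486782  0.01089384]
```

```bash

python3 -m handwheel '[{"linear":[0.005,0,0],"turn":[0,0,0],"fingers":1},{"linear":[0,0,0],"turn":[0,0,0],"fingers":1}]'
python3 -m handwheel '[{"linear":[0.005,0,0],"turn":[0,0,0],"fingers":1},{"linear":[0,0,0],"turn":[0,0,0],"fingers":1}]'
python3 - <<'E'
from h import *
t=np.array([.5775,-.0366,0])+R.from_euler('z',.029).apply([-.126,-.087,.0345])
delta(t,.029); print(r.sense()['torque'])
save('wrist','w22')
p=cv2.imread('pics/w22.png'); cv2.imwrite('pics/w22c.png',cv2.resize(p[210:320,120:440],None,fx=2.5,fy=2.5))
E
```

```text
clock: 27.85
tool_pos: [0.4544, -0.1287, 0.036]
tool_rot: [-0.046, 3.132, -0.003]
wrist_force: [1.4, 0.6, -0.1]
width: 0.0137
clock: 28.05
tool_pos: [0.454, -0.1289, 0.0365]
tool_rot: [-0.047, 3.128, -0.003]
wrist_force: [2.8, 1.8, -2.1]
width: 0.014
t 28.05 turn total deg [-0.1   0.74  0.05] units [-0.003  0.025  0.002]
lin mm in current [-0.1  1.7  2. ] units [-0.0002  0.0041  0.005 ] | after turn mm [-0.1  1.6  2. ] units [-0.0003  0.0041  0.005 ]
[ 0.18817533 -0.35719989  0.0331351 ]
```

View pics/w22c.png

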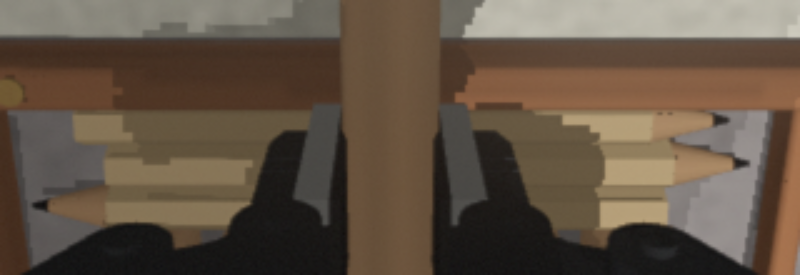

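```bash

python3 -m handwheel '[{"linear":[-0.02,0,0],"turn":[0,0.02,0],"fingers":1},{"linear":[-0.03,0,0],"turn":[0,0,0],"fingers":1},{"linear":[-0.03,0,-0.05],"turn":[0,0,0],"fingers":1},{"linear":[-0.04,0,-0.08],"turn":[0,0,0],"fingers":1},{"linear":[-0.04,0.03,-0.05],"turn":[0,0,0],"fingers":1},{"linear":[-0.02,0.11,0],"turn":[0,0,0],"fingers":1},{"linear":[-0.02,0.11,0],"turn":[0,0,0],"fingers":1},{"linear":[0,0,0],"turn":[0,0,0],"fingers":1}]'
python3 - <<'E'
from h import *
delta([.55,.245,.1],.1)
p,d=save('top','t23'); cv2.imwrite('pics/t23c.png',cv2.resize(p[125:245,205:355,::-1],None,fx=4.5,fy=4.5)); 
p,d=save('scene','s23'); cv2.imwrite('pics/s23c.png',cv2.resize(p[160:330,210:400,::-1],None,fx=3.4,fy=3.4))
E
```

```text
clock: 28.9
tool_pos: [0.5365, -0.0236, 0.109]
tool_rot: [0.04, -3.134, 0.005]
wrist_force: [-0.5, -0.3, -0.6]
width: 0.0139
t 28.9 turn total deg [-0.15 -0.43 -4.28] units [-0.005 -0.014 -0.143]
lin mm in current [-20.3 268.2   8. ] units [-0.0508  0.6705  0.0201] | after turn mm [-40.2 265.9   9. ] units [-0.1005  0.6648  0.0224]
```

View pics/s23c.png

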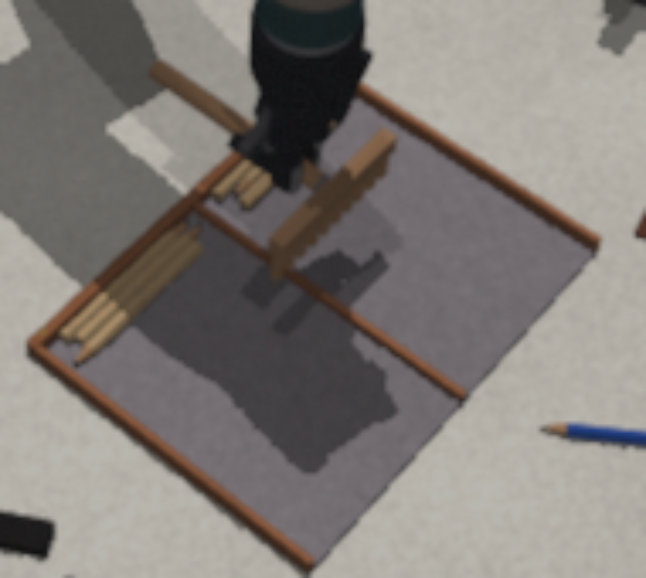

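```bash

python3 -m handwheel '[{"linear":[0,0,0],"turn":[0,0,-0.14],"fingers":1},{"linear":[-0.02,0.1,0],"turn":[0,0,0],"fingers":1},{"linear":[-0.02,0.11,0],"turn":[0,0,0],"fingers":1},{"linear":[-0.02,0.11,0],"turn":[0,0,0],"fingers":1},{"linear":[-0.02,0.11,0],"turn":[0,0,0],"fingers":1},{"linear":[-0.02,0.11,0],"turn":[0,0,0],"fingers":1},{"linear":[0,0.06,0],"turn":[0,0,0],"fingers":1},{"linear":[0,0,0],"turn":[0,-0.19,0],"fingers":1},{"linear":[0,0,0],"turn":[0,-0.19,0],"fingers":1},{"linear":[0,0,0],"turn":[0,0,0],"fingers":1}]'
python3 - <<'E'
from h import *
delta([.55,.242,.03],.1,.2)
p,d=save('scene','s24'); cv2.imwrite('pics/s24c.png',cv2.resize(p[70:270,250:450,::-1],None,fx=3,fy=3))
E
```

```text
clock: 30.0
tool_pos: [0.5565, 0.2113, 0.0992]
tool_rot: [-0.119, 2.955, -0.011]
wrist_force: [-1.3, -0.1, -1.3]
width: 0.0137
t 30.0 turn total deg [-1.04 -0.95 -1.  ] units [-0.035 -0.032 -0.033]
lin mm in current [16.5 32.1 66.9] units [0.0413 0.0803 0.1672] | after turn mm [17.1 31.2 67.2] units [0.0427 0.078  0.1679]
```

View pics/s24c.png

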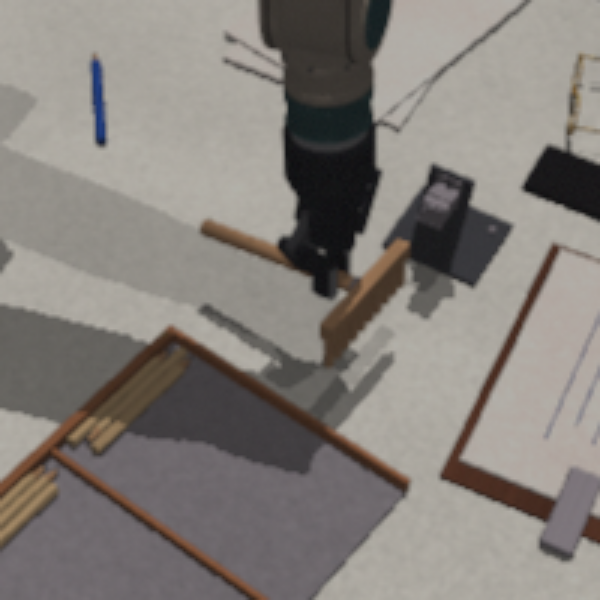

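```bash

python3 -m handwheel '[{"linear":[0.02,0.06,0],"turn":[-0.035,-0.032,-0.033],"fingers":1},{"linear":[0.01,0.018,0.03],"turn":[0,0,0],"fingers":1},{"linear":[0.01,0,0.05],"turn":[0,0,0],"fingers":1},{"linear":[0.01,0,0.05],"turn":[0,0,0],"fingers":1},{"linear":[0,0,0.01],"turn":[0,0,0],"fingers":1},{"linear":[0,0,0],"turn":[0,0,0],"fingers":1}]'
python3 - <<'E'
from h import *
delta([.55,.242,.021],.1,.2);print(r.sense()['torque'])
E
```

```text
clock: 30.65
tool_pos: [0.5583, 0.2387, 0.0409]
tool_rot: [-0.131, 2.936, 0.011]
wrist_force: [0.7, 0.2, -0.6]
width: 0.0139
t 30.65 turn total deg [-0.23  0.14 -0.59] units [-0.008  0.005 -0.02 ]
lin mm in current [11.8  4.  17.8] units [0.0294 0.01   0.0446] | after turn mm [11.7  4.1 17.9] units [0.0292 0.0101 0.0447]
[-0.05363324  0.22865138 -0.01671538]
```

```bash

python3 -m handwheel '[{"linear":[0.008,0.005,0.02],"turn":[-0.008,0,-0.02],"fingers":1},{"linear":[0.006,0,0.015],"turn":[0,0,0],"fingers":1},{"linear":[0,0,0],"turn":[0,0,0],"fingers":1}]'
python3 -m handwheel '[{"linear":[0,0,0.007],"turn":[0,0,0],"fingers":1},{"linear":[0,0,0],"turn":[0,0,0],"fingers":1}]'
python3 - <<'E'
from h import *
delta([.55,.242,.021],.1,.2);print(r.sense()['torque'])
E
```

```text
clock: 30.95
tool_pos: [0.5581, 0.2402, 0.0265]
tool_rot: [-0.146, 2.934, 0.016]
wrist_force: [-0.6, 0.4, -1.1]
width: 0.0141
clock: 31.15
tool_pos: [0.5592, 0.2404, 0.0242]
tool_rot: [-0.146, 2.933, 0.016]
wrist_force: [-0.3, -1.0, -1.6]
width: 0.0139
t 31.15 turn total deg [ 0.02  0.32 -0.04] units [ 0.001  0.011 -0.001]
lin mm in current [9.4 2.5 1.3] units [0.0236 0.0062 0.0032] | after turn mm [9.4 2.5 1.3] units [0.0236 0.0062 0.0034]
[-0.05416705  0.25683213  0.01531175]
```

```bash

python3 -m handwheel '[{"linear":[0,0,0.006],"turn":[0,0,0],"fingers":1},{"linear":[0,0,0],"turn":[0,0,0],"fingers":1}]'
python3 -m handwheel '[{"linear":[0,0,0.006],"turn":[0,0,0],"fingers":1},{"linear":[0,0,0],"turn":[0,0,0],"fingers":1}]'
python3 - <<'E'
from h import *
delta([.55,.242,.021],.1,.2);print(r.sense()['torque'])
p,d=save('scene','s25'); cv2.imwrite('pics/s25c.png',cv2.resize(p[90:220,300:430,::-1],None,fx=4.5,fy=4.5))
E
```

```text
clock: 31.35
tool_pos: [0.5601, 0.2407, 0.0224]
tool_rot: [-0.146, 2.931, 0.016]
wrist_force: [-0.1, -0.2, -1.4]
width: 0.0137
clock: 31.55
tool_pos: [0.5612, 0.2411, 0.0209]
tool_rot: [-0.146, 2.93, 0.017]
wrist_force: [-0.3, -0.1, 0.1]
width: 0.0143
t 31.55 turn total deg [ 0.06  0.47 -0.02] units [ 0.002  0.016 -0.001]
lin mm in current [10.8  2.  -2.4] units [ 0.027   0.005  -0.0059] | after turn mm [10.8  2.  -2.3] units [ 0.0271  0.005  -0.0057]
[-0.03577421  0.31086799  0.00720838]
```

View pics/s25c.png

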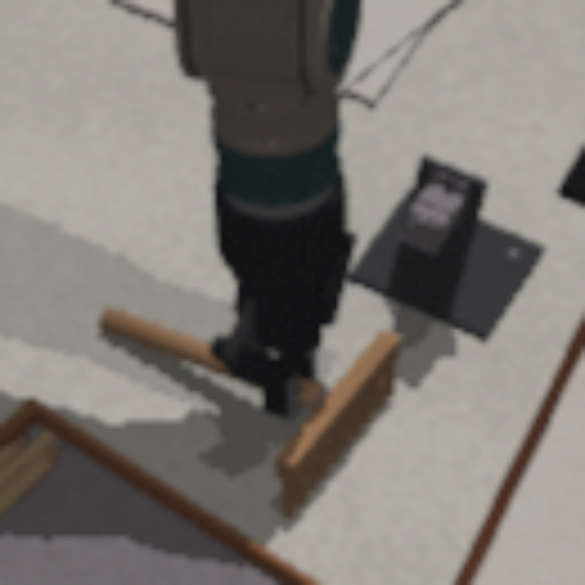

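```bash

python3 -m handwheel '[{"linear":[0,0,0],"turn":[0,0,0],"fingers":0.4},{"linear":[0,0,0],"turn":[0,0,0],"fingers":-0.2},{"linear":[0,0,0],"turn":[0,0,0],"fingers":-0.6},{"linear":[0,0,0],"turn":[0,0,0],"fingers":-0.6},{"linear":[0,0,-0.03],"turn":[0,0,0],"fingers":-0.6},{"linear":[0,0,-0.08],"turn":[0,0,0],"fingers":-0.6},{"linear":[0,0,-0.1],"turn":[0,0,0],"fingers":-0.6},{"linear":[0.05,0,-0.1],"turn":[0,0,0],"fingers":-0.6},{"linear":[0.1,0,-0.1],"turn":[0,0,0],"fingers":-0.6},{"linear":[0.1,0,-0.05],"turn":[0,0,0],"fingers":-0.6},{"linear":[0,0,0],"turn":[0,0,0],"fingers":-0.6},{"linear":[0,0,0],"turn":[0,0,0],"fingers":-0.6}]'
python3 - <<'E'
from h import *
p,d=save('scene','s26')
cv2.imwrite('pics/s26c.png',cv2.resize(p[80:330,210:450,::-1],None,fx=2.4,fy=2.4))
p,d=save('top','t26'); cv2.imwrite('pics/t26c.png',cv2.resize(p[130:250,90:350,::-1],None,fx=3,fy=3))
E
```

```text
clock: 32.8
tool_pos: [0.4287, 0.228, 0.1889]
tool_rot: [-0.144, 2.922, 0.022]
wrist_force: [-0.4, 0.8, 0.3]
width: 0.0683
```

View pics/s26c.png

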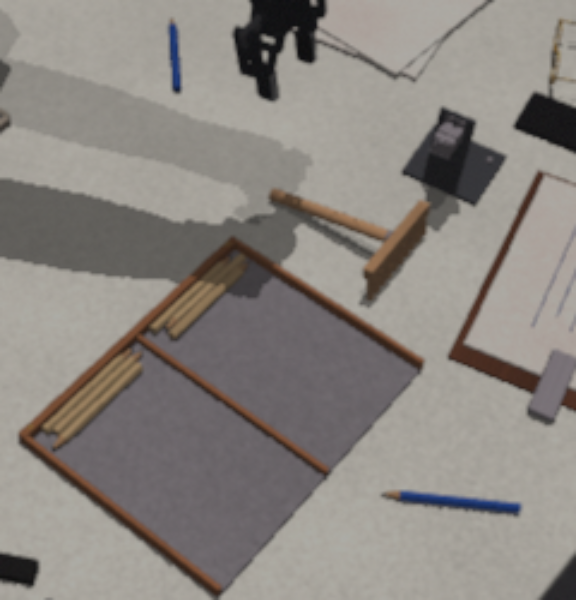

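View pics/t26c.png

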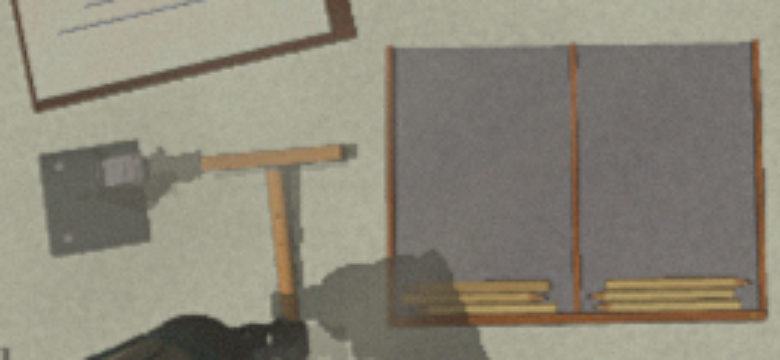

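```bash

python3 -m handwheel '[{"linear":[0,0.05,-0.05],"turn":[0,0.19,0],"fingers":-0.6},{"linear":[0,0.1,-0.05],"turn":[0,0.19,0],"fingers":-0.6},{"linear":[0,0.1,-0.05],"turn":[0,0,0],"fingers":-0.6},{"linear":[0,0.1,0],"turn":[0,0,0],"fingers":-0.6},{"linear":[0,0.1,0],"turn":[0,0,0],"fingers":-0.6},{"linear":[0,0,0],"turn":[0,0,0],"fingers":-0.6},{"linear":[0,0,0],"turn":[0,0,0],"fingers":-0.6}]'
python3 - <<'E'
from h import *
p,d=save('top','t27'); cv2.imwrite('pics/t27c.png',cv2.resize(p[215:245,215:350,::-1],None,fx=5.9,fy=5.9,interpolation=cv2.INTER_CUBIC))
cv2.imwrite('pics/t27d.png',cv2.resize(p[150:250,90:190,::-1],None,fx=5,fy=5))
T=lambda p:(R.from_euler('z',-.029).apply(p-np.array([.5775,-.0366,0]))*1000).round(1)
q=p.astype(int)
for lane in [.05,.088,.12,-.05,-.088,-.12]:
    row=[]
    for X in np.arange(-.135,-.075,.002):
        w=np.array([.5775,-.0366,0])+R.from_euler('z',.029).apply([X,lane,.012]); u,v=proj('top',w)
        c=cv2.getRectSubPix(p,(1,1),(float(u),float(v)))[0,0].astype(int); row.append(int(c[0])-int(c[2]))
    print(lane,row)
E
```

```text
clock: 33.6
tool_pos: [0.4042, 0.4108, 0.2352]
tool_rot: [0.142, -3.126, 0.01]
wrist_force: [0.5, -0.2, -0.2]
width: 0.0682
0.05 [32, 63, 74, 77, 73, 62, 61, 67, 70, 60, 50, 56, 67, 73, 73, 56, 57, 67, 66, 66, 57, 33, 15, 6, 6, 6, 6, 5, 6, 6, 6]
0.088 [29, 57, 74, 77, 70, 62, 59, 66, 65, 60, 51, 54, 61, 70, 67, 62, 61, 67, 67, 65, 60, 29, 12, 5, 8, 9, 9, 12, 9, 7, 7]
0.12 [33, 54, 71, 73, 57, 50, 56, 64, 62, 54, 49, 54, 64, 71, 61, 54, 52, 58, 61, 59, 54, 32, 13, 6, 8, 9, 9, 10, 10, 11, 10]
-0.05 [30, 48, 68, 75, 64, 53, 56, 65, 67, 60, 54, 56, 63, 68, 61, 54, 50, 61, 70, 75, 61, 35, 10, 5, 5, 6, 3, 9, 10, 7, 7]
-0.088 [28, 51, 66, 71, 75, 66, 56, 62, 64, 60, 52, 56, 63, 69, 63, 56, 52, 62, 71, 72, 61, 36, 18, 7, 6, 6, 7, 7, 8, 9, 10]
-0.12 [28, 53, 70, 80, 78, 64, 58, 66, 71, 63, 49, 42, 53, 65, 67, 58, 56, 64, 73, 74, 65, 39, 19, 8, 7, 5, 5, 6, 8, 8, 8]
```

View pics/t27c.png

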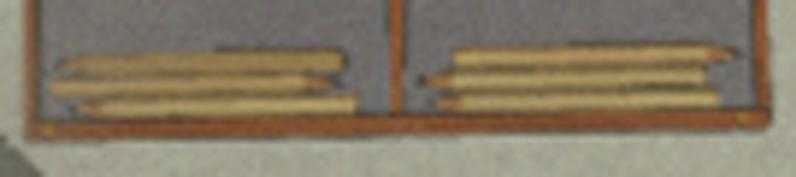

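View pics/t27d.png

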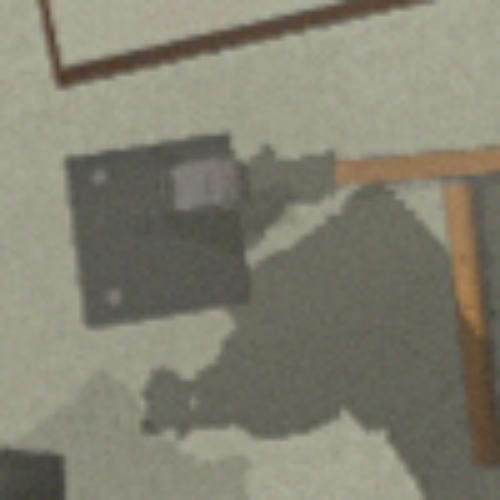

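```bash
python3 -c "
from plant import r
print(r.hand_in())"
```

```text
the job is handed in; nothing more can be done
None
```

I did the job in the order asked and handed it in at about 34 s of the 72 s allowed. I have no verdict back.

- **Rake:** I pulled it forward out of the clip by the free end of the handle. I set it down teeth-down on the desk and took it again about 8 mm on the head side of the neck.
- **Combing:** I combed the left lane, then the right, stopping when the arm met resistance at the rail. Apart from some early scraping on the floor in the left lane, the teeth ran about 1 to 5 mm above it. The gripper kept clear of the pencils.
- **Putting back:** I laid the rake teeth-down on the bare desk between the tray and the stand. I released it and moved the arm clear.

**Last checks:**
- **Pencils:** The final top view shows three pencils side by side in each lane against the near rail. The farthest edge of each group is about 33 mm from the rail, the same to about 1 mm along both lanes. That fits three pencils lying flat and touching.
- **Rake and desk:** The rake lies free, clear of the tray and the stand. I saw no sign of any other object having moved, though I did not measure their positions again.
- **Forces:** The highest wrist force I read was about 4 N. I took readings only between moves, so a brief peak could have been missed.

Nothing failed. One oddity: the handle read about 14 mm between the fingers, not its stated 16 mm, at every grasp. I took this to be soft pads.

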